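# Tighten the water-filter cover crosswise

## Task

Close the water-filter box: tighten the four wing nuts clockwise, always going from one nut to the one diagonally opposite before the other two - first about an eighth of a turn each all round, then a second round in the same crosswise way until each is firmly tight by feel and the cover lies flat and flush in its recess. Do not over-tighten any nut, and leave the things around the box where they stand.

Things in the scene. Friction and masses are not known exactly. Their poses are not given: they have to be found in the camera images.
- housing: Fixed square water-filter box of grey plastic standing on the worktop, 210x210 mm, 60 mm high, short brass pipe stubs on its y sides. Origin: centre of its underside, z up. Its top has a recess 196x196 mm and 8 mm deep (a ledge 52 mm above the origin) into which the cover sinks.
- cover: Loose square steel cover plate, 192x192x8 mm, low round dome and black plug in the middle. Origin: centre of its underside. At the start it rests on springy rubber bushes with its underside about 3.5 mm above the recess ledge, so it stands proud; fully home its underside is on the ledge (52 mm above the housing's origin) and its top is flush with the housing's rim.
- grip1 (a point): Centre of the flat black wing of wing nut 1, at the near left (-x, +y) corner of the housing's own frame, diagonally opposite wing nut 3. The wing is an upright bar 46 mm long (along this point's x), 12 mm thick (along y), 26 mm high; z is the thread axis, up. The wing starts about 34 mm above the cover's top, measured to this centre; a round hub and washer lie below the wing. It may point any way.
- wing1 (a joint): Turn of wing nut 1 in rad, 0 at the start, growing clockwise seen from above (tightening). The wing sinks 5 mm per rad. Running free it takes about 0.11 N m (thread friction), plus 0.005 N m per newton of clamping load. Friction holds up to about 22 N of load when let go; beyond, it springs back a little. The first 0.15 rad always runs free; the turn to tight differs by nut and start (1.0 to 1.7 rad).
- post1: Fixed stud of wing nut 1 with its nut, spring washer and wing. Origin on the stud's axis, just above the cover. Clamping load = force between this and the cover: tight is over 9 N, spoilt over 35 N, aim at 14 to 20 N, i.e. 0.07 to 0.10 N m more than running free (compare readings taken alike, free and tightening). Once the cover is seated the load rises about 70 N per rad.
- grip2 (a point): Centre of the flat black wing of wing nut 2, at the far left (+x, +y) corner of the housing's own frame, diagonally opposite wing nut 4. The wing is an upright bar 46 mm long (along this point's x), 12 mm thick (along y), 26 mm high; z is the thread axis, up. The wing starts about 34 mm above the cover's top, measured to this centre; a round hub and washer lie below the wing. It may point any way.
- wing2 (a joint): Turn of wing nut 2 in rad, 0 at the start, growing clockwise seen from above (tightening). The wing sinks 5 mm per rad. Running free it takes about 0.11 N m (thread friction), plus 0.005 N m per newton of clamping load. Friction holds up to about 22 N of load when let go; beyond, it springs back a little. The first 0.15 rad always runs free; the turn to tight differs by nut and start (1.0 to 1.7 rad).
- post2: Fixed stud of wing nut 2 with its nut, spring washer and wing. Origin on the stud's axis, just above the cover. Clamping load = force between this and the cover: tight is over 9 N, spoilt over 35 N, aim at 14 to 20 N, i.e. 0.07 to 0.10 N m more than running free (compare readings taken alike, free and tightening). Once the cover is seated the load rises about 70 N per rad.
- grip3 (a point): Centre of the flat black wing of wing nut 3, at the far right (+x, -y) corner of the housing's own frame, diagonally opposite wing nut 1. The wing is an upright bar 46 mm long (along this point's x), 12 mm thick (along y), 26 mm high; z is the thread axis, up. The wing starts about 34 mm above the cover's top, measured to this centre; a round hub and washer lie below the wing. It may point any way.
- wing3 (a joint): Turn of wing nut 3 in rad, 0 at the start, growing clockwise seen from above (tightening). The wing sinks 5 mm per rad. Running free it takes about 0.11 N m (thread friction), plus 0.005 N m per newton of clamping load. Friction holds up to about 22 N of load when let go; beyond, it springs back a little. The first 0.15 rad always runs free; the turn to tight differs by nut and start (1.0 to 1.7 rad).
- post3: Fixed stud of wing nut 3 with its nut, spring washer and wing. Origin on the stud's axis, just above the cover. Clamping load = force between this and the cover: tight is over 9 N, spoilt over 35 N, aim at 14 to 20 N, i.e. 0.07 to 0.10 N m more than running free (compare readings taken alike, free and tightening). Once the cover is seated the load rises about 70 N per rad.
- grip4 (a point): Centre of the flat black wing of wing nut 4, at the near right (-x, -y) corner of the housing's own frame, diagonally opposite wing nut 2. The wing is an upright bar 46 mm long (along this point's x), 12 mm thick (along y), 26 mm high; z is the thread axis, up. The wing starts about 34 mm above the cover's top, measured to this centre; a round hub and washer lie below the wing. It may point any way.
- wing4 (a joint): Turn of wing nut 4 in rad, 0 at the start, growing clockwise seen from above (tightening). The wing sinks 5 mm per rad. Running free it takes about 0.11 N m (thread friction), plus 0.005 N m per newton of clamping load. Friction holds up to about 22 N of load when let go; beyond, it springs back a little. The first 0.15 rad always runs free; the turn to tight differs by nut and start (1.0 to 1.7 rad).
- post4: Fixed stud of wing nut 4 with its nut, spring washer and wing. Origin on the stud's axis, just above the cover. Clamping load = force between this and the cover: tight is over 9 N, spoilt over 35 N, aim at 14 to 20 N, i.e. 0.07 to 0.10 N m more than running free (compare readings taken alike, free and tightening). Once the cover is seated the load rises about 70 N per rad.
- salt_shaker: Glass salt shaker, 44 mm across, 90 mm tall, a bystander behind the box; origin centre of its underside.
- egg_timer: Twist egg timer, 56 mm, a bystander behind the box; origin centre of its underside.
- mug: Two-tone mug, 100 mm tall, a bystander to the right; origin centre of its underside.

How it is judged:
By the outcome, as a careful person would: the job done as asked, in the order asked, and still so for the second after the job is handed in, with the robot touching nothing.
It also fails if it takes over 72 s, if anything falls off the work surface, if the arm or the gripper's body presses on something with over 40 N, if the wrist force passes 120 N, or if a joint passes its speed limit or range.

## Robot

A 6-joint arm with a two-finger parallel gripper is mounted at the origin on a cart in front of the work surface, level with it; the furniture and walls round the work are solid. World frame = base frame: x ahead of the robot, y to its left, z up, the work surface at z = 0. Lengths are in m, angles in rad, forces in N, time in s.
With the tool pointing down it reaches from about 0.35 to 0.875 m from the base axis. Payload 4.2 kg.
Tool frame: the origin (TCP) lies on the centre line of the jaws, within the pads' length; the fingertips stand env.tips_ahead ahead of it and the grasp point (between the pads) lies 5 mm behind it (env.tips_ahead is the distance from the TCP to the fingertips, in m); z points along the fingers, y is the direction in which the jaws open and shut (so a half turn about z gives the same grasp; the last joint's range is limited). The gripper opens to 85 mm and grips with 20 to 120 N. Pads are 22 mm wide; open, the fingers measure 114 mm over their backs; the gripper's body (76 mm by 85 mm) begins 54 mm behind the grasp point. The pads swing forward as they close: fully open they stand 13 mm farther back than shut.
Start: joints at [1.581, 0.385, 0.008, 0, -1.194, -0.259], TCP at [0.154, 0.606, 0.245] pointing down, gripper open.
Joint ranges: [-3.14, 3.14], [-1.21, 2.06], [-1.07, 1.41], [-3.16, 2.05], [-2.99, -0.16], [-3.1, 3.1]. Speed limits (rad/s): [2.79, 2.79, 3.14, 3.14, 3.14, 3.14].

## Interface

Orientations are given as [roll, pitch, yaw] about the fixed x, y, z axes, in that order (R = Rz(yaw) Ry(pitch) Rx(roll)).
In Python, from workcell import telemetry, snapshot, env gives the robot as it stands.
- The arm moves only by the tool carry_out, never from a script. Its argument "moves" is a list of rows, each a list of 6 numbers: the shift along the tool's x, y, z as a fraction of full scale, then the turn, a rotation vector about the tool's x, y, z as a fraction of full scale. A call has 1 to 10 rows; each row is the pose to reach, as a shift and turn from the pose commanded when the call began, along the tool's axes at that moment; what a row does not reach only later rows make up. Full scale, the value 1, is 15 cm for a shift and 120 degrees for a turn. A row lasts 1/8 s, in which the tool goes at most 62.5 mm and 10.7 degrees, less where a joint would pass 70% of its speed; a pose out of reach is approached as far as the arm can. A call with a number of a shift or a turn outside -1 to 1 is refused whole. A call with a gripper value outside its range is refused whole. "grip" is the opening, from 0 (shut) to 1 (fully open), set as the call begins (left out, the last holds). The fingers move at their own pace and stop on an object; the grip force is fixed at half the most. Time passes only in rows, so rows that repeat a pose let the fingers close. It gives the time, the measured TCP pose, the force and the opening at its end, in the units of the state.
- telemetry.read_state(): the state, without advancing time (a new reading comes with each control period).
- snapshot(name): name is "side" or "top"; returns a dict with "image" (480x640x3 uint8, red, green, blue), "mtx" (3x3 intrinsics, pixels), "dist" ([k1, k2, p1, p2, k3] as OpenCV has them; the pictures are not rectified), "xyz" and "orientation" of the camera in the world. Camera axes: x right, y down, z forward; pixel columns grow to the right and rows downward; lengths in m; the calibration is good to about 2 mm. A picture is of the moment at which its call begins. There is no depth.
- env.finish_job(): hands the job in, once; it reports no verdict.
The state is a dict: "clock": time; "q": joint angles; "joint_velocities": joint speeds; "joint_torque": joint torques, N m; "tool_pos": TCP position; "tool_rot": TCP orientation; "force": force on the tool from outside, world axes, zero at the start; "torque": the same for the moment, N m; "width": finger opening in m.
Only numpy, scipy, OpenCV 4.12 (cv2) and the standard library are available. Lean on these libraries where they do the work, as an engineer would, in place of code of your own. Each camera call takes 0.05 s, during which the arm holds its last target. There are 200 camera calls.

## Working session

There is one attempt and no reset: what is moved stays moved. The work goes in short steps, Python scripts to look and compute and a tool call to move; the robot and the scene stay as the last step left them, time stands still between calls to the robot, and variables do not carry over. Pictures are saved under pics/ and viewed, about 8 in all and at most 12, crops included, and the job is handed in when it is done.

Besides the shell and the picture viewer there is one more tool, called after ">>>" as name(argument=value, ...), one argument or row to a line, values as JSON. carry_out: Moves the arm, as the interface text tells. Shift numbers are shares of 15 cm and turn numbers shares of 120 degrees, none past 1 either way. Its arguments: {"type":"object","properties":{"moves":{"type":"array","items":{"type":"array","items":{"type":"number","minimum":-1,"maximum":1}}},"grip":{"type":"number"}},"required":["moves"]}

```bash
ls; mkdir -p pics
python3 - <<'E'
from workcell import telemetry, snapshot, env
import cv2
print(env.tips_ahead); print(telemetry.read_state())
for n in("side","top"):
    s=snapshot(n); cv2.imwrite(f"pics/{n}0.png",s["image"][:,:,::-1]); print(n,s["mtx"],s["dist"],s["xyz"],s["orientation"])
E
```

```text
pics
0.014
{'clock': 0.0, 'q': array([ 1.58059642e+00,  3.85579407e-01,  6.63456493e-03, -5.06720494e-04,
       -1.19399472e+00, -2.58590196e-01]), 'joint_velocities': array([-8.51380251e-05,  1.54688213e-03,  1.29047949e-03, -5.43268140e-04,
       -1.12976064e-03,  1.30897084e-04]), 'joint_torque': array([ 2.73565211e-04, -3.92292523e+01,  1.88403028e+01,  4.18639183e+00,
       -4.61872376e-03, -2.00972615e-06]), 'tool_pos': array([0.15374248, 0.60523003, 0.24421003]), 'tool_rot': array([ 3.13940025e+00, -9.29559362e-05, -2.48976957e-01]), 'force': array([ 0.58100627, -0.37908817,  0.9790798 ]), 'torque': array([-0.00145578,  0.01792892,  0.04021696]), 'width': 0.08529150449208306}
side [[492.53013146   0.         317.67086361]
 [  0.         492.53013146 242.4111726 ]
 [  0.           0.           1.        ]] [-0.09106107  0.          0.          0.          0.        ] [0.33628001 0.79597155 0.56067893] [-2.0993654  -0.0085418  -2.84335864]
top [[550.16678352   0.         323.16184289]
 [  0.         550.16678352 247.01434247]
 [  0.           0.           1.        ]] [0.05453348 0.         0.         0.         0.        ] [0.50023739 0.00420905 1.28997611] [-3.08605764 -0.02449356 -1.54616176]
```

View pics/top0.png

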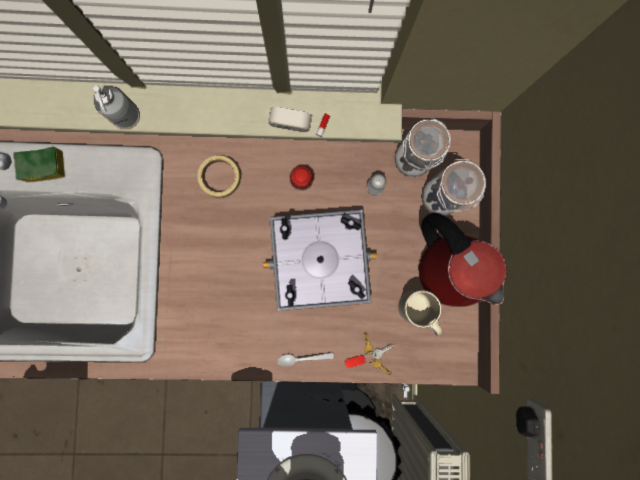

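View pics/side0.png

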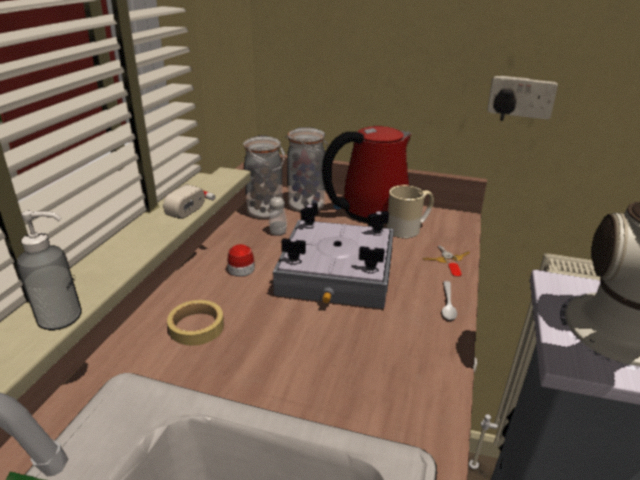

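The top view shows the box centred near (320,260). The black wings are at about (290,292) for nut 1, (285,228) for nut 2, (351,221) for nut 3 and (357,288) for nut 4. The side view shows the salt shaker, egg timer and mug clear of the box. I'll measure the wings next.

```bash
cat > h.py <<'E'
import numpy as np, cv2
from scipy.spatial.transform import Rotation as R
from workcell import telemetry, snapshot, env
def cast(s,px,z):
    n=cv2.undistortPoints(np.float64(px).reshape(-1,1,2),s["mtx"],np.float64(s["dist"])).reshape(-1,2)
    d=np.c_[n,np.ones(len(n))]@R.from_euler("xyz",s["orientation"]).as_matrix().T
    o=np.array(s["xyz"]); return o+d*((z-o[2])/d[:,2])[:,None]
def proj(s,p):
    Rm=R.from_euler("xyz",s["orientation"]).as_matrix().T
    return cv2.projectPoints(np.float64(p).reshape(-1,3),cv2.Rodrigues(Rm)[0],-Rm@np.array(s["xyz"]),s["mtx"],np.float64(s["dist"]))[0].reshape(-1,2)
E
python3 - <<'E'
from h import *
s=snapshot("top"); im=s["image"]
g=im.max(2)
for i,(u,v) in enumerate([(290,292),(285,228),(351,221),(357,288)]):
    m=np.zeros_like(g); m[v-18:v+18,u-18:u+18]=g[v-18:v+18,u-18:u+18]<45
    n,l,st,c=cv2.connectedComponentsWithStats(m); k=1+st[1:,4].argmax()
    vv,uu=np.where(l==k); p=cast(s,np.c_[uu,vv],0.1105)[:,:2]
    (cx,cy),(w,h),a=cv2.minAreaRect((p*1000).astype(np.float32))
    ev,V=np.linalg.eigh(np.cov(p.T)); ax=V[:,1]
    print(i+1,st[k,4],p.mean(0).round(4),"pca",np.degrees(np.arctan2(ax[1],ax[0])).round(1),(np.sqrt(12*ev)*1000).round(1),"rect",round(cx,1),round(cy,1),round(w,1),round(h,1),round(a,1))
c=im[200:312,265:377]; cv2.imwrite("pics/crop.png",cv2.resize(c[:,:,::-1],(600,600),interpolation=cv2.INTER_CUBIC))
# housing outline corners (image guess)
print(cast(s,[(275,309),(271,214),(365,207),(370,299)],0.06).round(4))
E
```

```text
1 69 [0.4639 0.043 ] pca -172.7 [12.3 45.2] rect 462.4 42.6 42.4 14.5 14.7
2 89 [0.6065 0.0594] pca -177.6 [14.4 48.6] rect 607.6 59.3 16.9 48.0 86.9
3 64 [ 0.6156 -0.0858] pca 82.8 [13.  38.2] rect 617.6 -81.8 40.0 14.6 85.2
4 43 [ 0.4824 -0.0969] pca -136.7 [ 9.8 46.4] rect 481.1 -98.2 42.3 10.6 46.4
[[ 0.4289  0.0792  0.06  ]
 [ 0.6404  0.0945  0.06  ]
 [ 0.662  -0.1162  0.06  ]
 [ 0.456  -0.1316  0.06  ]]
```

View pics/crop.png

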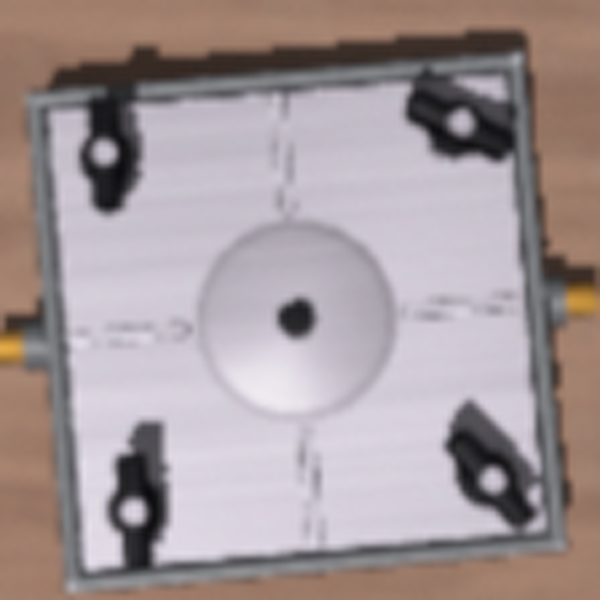

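The crop shows a white stud tip at the centre of each wing, at crop pixels (134,510), (104,154), (462,124) and (492,480). The lighter cast shadows are one-sided, so I'll find each axis from dark pixels that are symmetric about the stud tip.

Run:
```python
from h import *
s=snapshot("top"); im=s["image"]; K=8
P=[]
for i,(u,v) in enumerate([(289.6,294.7),(283.9,228.4),(350.8,222.7),(356.4,289.2)]):
    M=np.float32([[K,0,200-K*u],[0,K,200-K*v]])
    g=cv2.warpAffine(im,M,(401,401),flags=cv2.INTER_CUBIC).max(2).astype(float)
    d=g[170:231,170:231]; w=np.clip(d-90,0,None); yy,xx=np.mgrid[170:231,170:231]
    cx,cy=(w*xx).sum()/w.sum(),(w*yy).sum()/w.sum()
    pc=(u+(cx-200)/K, v+(cy-200)/K)
    out=[]
    for th in(40,55):
        M=np.float32([[K,0,200-K*pc[0]],[0,K,200-K*pc[1]]])
        g=cv2.warpAffine(im,M,(401,401),flags=cv2.INTER_CUBIC).max(2)
        m=g<th; ms=m&m[::-1,::-1]
        y,x=np.where(ms); r=np.hypot(x-200,y-200); k=(r>40)&(r<110)
        p=cast(s,np.c_[pc[0]+(x[k]-200)/K,pc[1]+(y[k]-200)/K],.1105)[:,:2]; c=cast(s,[pc],.1105)[0,:2]
        ev,V=np.linalg.eigh((p-c).T@(p-c)/len(p)); a=np.degrees(np.arctan2(V[1,1],V[0,1])); out+=[(a+90)%180-90,np.sqrt(ev[1]/ev[0])]
    c=cast(s,[pc],.112)[0,:2]; P.append(c); print(i+1,np.round(pc,2),c.round(4),np.round(out,1))
P=np.array(P); print("centre",P.mean(0).round(4),"sides",[np.linalg.norm(P[i]-P[i-1]).round(4) for i in range(4)],
 "yaw",[np.degrees(np.arctan2(*d[::-1])).round(2) for d in(P[1]-P[0],P[2]-P[3])],[np.degrees(np.arctan2(d[0],-d[1])).round(2) for d in(P[2]-P[1],P[3]-P[0])])
# side view cross-check: triangulated offset of projected dots
t=snapshot("side"); q=proj(t,np.c_[P,[.112]*4]); print(q.round(1))
print([t["image"][int(b)-3:int(b)+4,int(a)-3:int(a)+4].max(2).max() for a,b in q])
v=t["image"][185:285,270:400]
v=cv2.resize(v[:,:,::-1],None,fx=6,fy=6,interpolation=cv2.INTER_CUBIC)
for a,b in q: cv2.drawMarker(v,(int((a-270+.5)*6),int((b-185+.5)*6)),(0,255,0),0,12,1)
cv2.imwrite("pics/sidec.png",v)
```

```text
1 [289.33 295.06] [0.4621 0.0465] [11.5 13.   7.4  8.1]
2 [283.81 227.84] [0.6054 0.0624] [5.6 8.9 5.  7.4]
3 [350.64 222.36] [ 0.6211 -0.0809] [62.   5.  67.   4.6]
4 [356.53 289.21] [ 0.478  -0.0966] [62.8 27.3 41.5  5.6]
centre [ 0.5416 -0.0171] sides [np.float64(0.144), np.float64(0.1442), np.float64(0.1441), np.float64(0.144)] yaw [np.float64(6.32), np.float64(6.27)] [np.float64(6.25), np.float64(6.32)]
[[371.6 247. ]
 [292.8 238.9]
 [308.8 205.1]
 [378.2 211.5]]
[np.uint8(183), np.uint8(172), np.uint8(154), np.uint8(149)]
```

View pics/sidec.png

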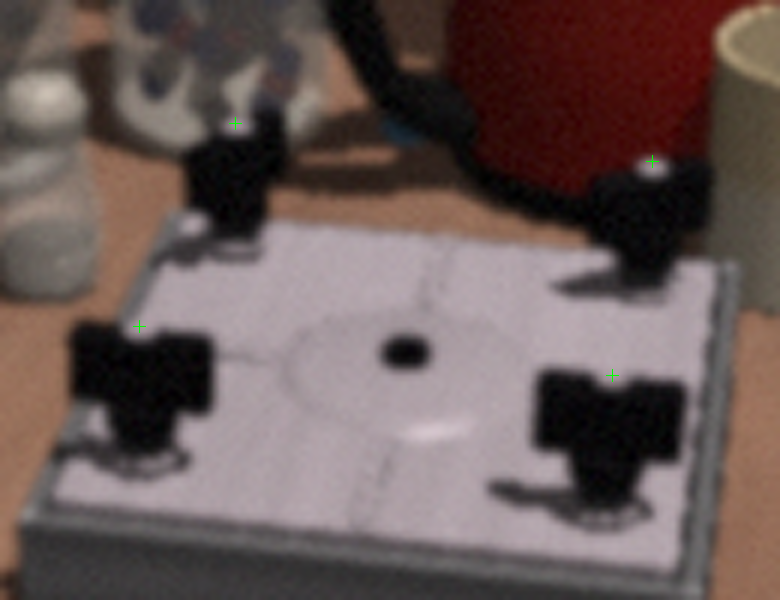

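The side markers land on all four stud tips, and the studs form a 144 mm square at yaw 6.3°. Next I'll write a small planning helper that turns world targets into move fractions.

```bash
cat >> h.py <<'E'
N={1:(.4621,.0465),2:(.6054,.0624),3:(.6211,-.0809),4:(.478,-.0966)}
def plan(frm,to,k=1):
    "frm/to: x,y,z,yaw deg -> k equal straight calls in tool-down axes, fractions of full scale"
    f,t=np.array(frm,float),np.array(to,float); d=(t-f)/k
    for i in range(k):
        a=np.radians(f[3]+i*d[3]); c,s=np.cos(a),np.sin(a)
        print(np.round([(d[0]*c+d[1]*s)/.15,(d[0]*s-d[1]*c)/.15,-d[2]/.15,0,0,-d[3]/120],3).tolist())
def state():
    s=telemetry.read_state(); r=np.degrees(s["tool_rot"])
    print("t",round(s["clock"],2),"pos",s["tool_pos"].round(4),"rpy",r.round(2),"F",s["force"].round(1),"T",s["torque"].round(3),"jt6",s["joint_torque"][5].round(4),"w",round(s["width"],4),"q",s["q"].round(2)); return s
E
python3 - <<'E'
from h import *
plan((.154,.606,.245,-14.27),(.4621,.0465,.165,8),4)
n=[(*N[i],.15,y) for i,y in zip((1,3,2,4),(8,63,5,41))]
state()
E
```

```text
[0.728, 0.777, 0.133, 0.0, 0.0, -0.046]
[0.649, 0.844, 0.133, 0.0, 0.0, -0.046]
[0.564, 0.903, 0.133, 0.0, 0.0, -0.046]
[0.473, 0.953, 0.133, 0.0, 0.0, -0.046]
t 0.25 pos [0.1538 0.6055 0.2448] rpy [179.94  -0.   -14.26] F [-0.6 -0.6  0.3] T [0.017 0.049 0.035] jt6 -0.0 w 0.0854 q [ 1.58  0.39  0.01 -0.   -1.19 -0.26]
```

>>> carry_out(
  moves=[
    [0.243, 0.259, 0.04, 0, 0, -0.015],
    [0.486, 0.518, 0.09, 0, 0, -0.03],
    [0.728, 0.777, 0.133, 0, 0, -0.046],
    [0.728, 0.777, 0.133, 0, 0, -0.046],
  ],
  grip=0.55,
)

```text
clock: 0.75
tool_pos: [0.232, 0.4626, 0.2252]
tool_rot: [3.14, 0.0, -0.156]
force: [-0.5, 0.0, 1.0]
width: 0.047
```

>>> carry_out(
  moves=[
    [0.217, 0.28, 0.04, 0, 0, -0.015],
    [0.434, 0.56, 0.09, 0, 0, -0.03],
    [0.649, 0.844, 0.133, 0, 0, -0.046],
    [0.649, 0.844, 0.133, 0, 0, -0.046],
  ],
)

```text
clock: 1.25
tool_pos: [0.3086, 0.3238, 0.2052]
tool_rot: [3.141, 0.001, -0.06]
force: [0.6, 0.6, 0.4]
width: 0.0471
```

>>> carry_out(
  moves=[
    [0.19, 0.3, 0.04, 0, 0, -0.015],
    [0.38, 0.6, 0.09, 0, 0, -0.03],
    [0.564, 0.903, 0.133, 0, 0, -0.046],
    [0.564, 0.903, 0.133, 0, 0, -0.046],
  ],
)

```text
clock: 1.75
tool_pos: [0.3859, 0.1847, 0.1852]
tool_rot: [3.141, 0.0, 0.036]
force: [0.1, -0.2, 0.0]
width: 0.0471
```

>>> carry_out(
  moves=[
    [0.16, 0.32, 0.04, 0, 0, -0.015],
    [0.32, 0.64, 0.09, 0, 0, -0.03],
    [0.473, 0.953, 0.133, 0, 0, -0.046],
    [0.473, 0.953, 0.133, 0, 0, -0.046],
  ],
)

```text
clock: 2.25
tool_pos: [0.4631, 0.0452, 0.1651]
tool_rot: [3.141, 0.0, 0.133]
force: [-1.1, 0.3, -0.0]
width: 0.0466
```

Run:
```python
from h import *
s=state(); plan((*s["tool_pos"],np.degrees(s["tool_rot"][2])),(*N[1],.102,8))
im=snapshot("top"); cv2.imwrite("pics/a1.png",cv2.resize(im["image"][180:360,220:420,::-1],None,fx=3,fy=3))
```

```text
t 2.25 pos [0.4631 0.0452 0.1651] rpy [1.7998e+02 1.0000e-02 7.6200e+00] F [-1.1  0.3 -0. ] T [0.016 0.002 0.016] jt6 0.2025 w 0.0466 q [ 0.45  0.2  -0.49  0.   -0.89  1.26]
[-0.006, -0.01, 0.421, 0.0, 0.0, -0.003]
```

>>> carry_out(
  moves=[
    [0, 0, 0.15, 0, 0, 0],
    [0, 0, 0.3, 0, 0, 0],
    [0, 0, 0.42, 0, 0, 0],
    [0, 0, 0.42, 0, 0, 0],
  ],
)

```text
clock: 2.8
tool_pos: [0.4609, 0.0477, 0.1019]
tool_rot: [3.141, 0.002, 0.139]
force: [0.6, -0.8, -0.4]
width: 0.0471
```

Run:
```python
from h import *
s=state()
im=snapshot("side"); cv2.imwrite("pics/a2.png",cv2.resize(im["image"][150:300,270:430,::-1],None,fx=4,fy=4,interpolation=cv2.INTER_CUBIC))
state()
```

```text
t 2.8 pos [0.4609 0.0477 0.1019] rpy [1.7997e+02 1.1000e-01 7.9900e+00] F [ 0.6 -0.8 -0.4] T [ 0.017 -0.059 -0.067] jt6 -0.005 w 0.0471 q [ 0.46  0.28 -0.57 -0.   -0.72  1.26]
t 2.85 pos [0.4617 0.0477 0.1028] rpy [ 1.7999e+02 -1.0000e-02  7.9900e+00] F [0.1 0.  0.7] T [-0.006 -0.016 -0.004] jt6 -0.0054 w 0.0469 q [ 0.45  0.28 -0.57  0.   -0.72  1.26]
```

View pics/a2.png

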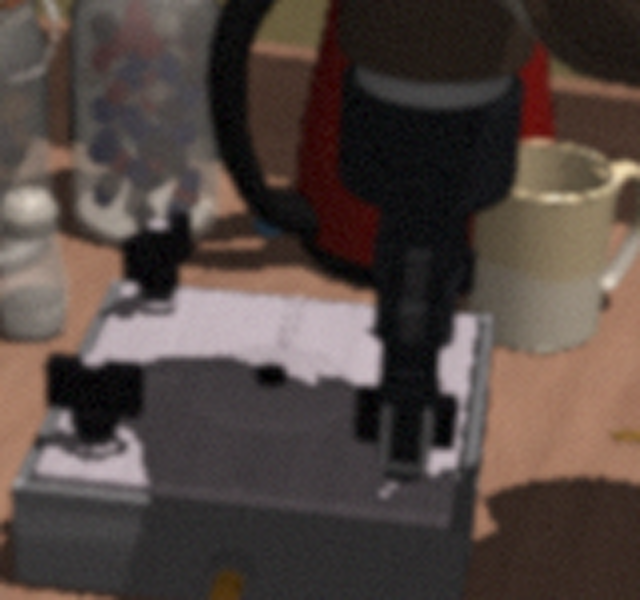

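The near finger at (405,430) straddles wing 1, which sticks out evenly on both sides. I'll close on it.

>>> carry_out(
  moves=[
    [0, 0, 0, 0, 0, 0],
    [0, 0, 0, 0, 0, 0],
    [0, 0, 0, 0, 0, 0],
    [0, 0, 0, 0, 0, 0],
  ],
  grip=0,
)

```text
clock: 3.35
tool_pos: [0.4621, 0.0464, 0.1035]
tool_rot: [-3.141, -0.002, 0.136]
force: [-2.1, 1.9, 5.2]
width: 0.0107
```

```bash
cat >> h.py <<'E'
def rd(n=4):
    "mean of n readings taken 0.05 s apart at rest"
    L=[]
    for i in range(n):
        snapshot("top"); s=telemetry.read_state(); L.append(np.r_[s["force"],s["torque"],s["joint_torque"][5],s["tool_pos"],np.degrees(s["tool_rot"]),s["width"]])
    L=np.array(L); m=L.mean(0); print("t",round(s["clock"],2),"F",m[:3].round(1),"T",m[3:6].round(3),"jt6",L[:,6].round(4),"pos",m[7:10].round(4),"rpy",m[10:13].round(2),"w",m[13].round(4))
E
python3 -c "
from h import *
state();rd(2)"
```

```text
t 3.35 pos [0.4621 0.0464 0.1035] rpy [-1.7995e+02 -1.1000e-01  7.8000e+00] F [-2.1  1.9  5.2] T [ 0.718  0.675 -0.093] jt6 0.1206 w 0.0107 q [ 0.45  0.28 -0.57 -0.   -0.72  1.26]
t 3.45 F [-2.2  2.5  5.5] T [ 0.727  0.655 -0.129] jt6 [0.1205 0.1203] pos [0.4621 0.0464 0.1035] rpy [-1.7995e+02 -1.2000e-01  7.8000e+00] w 0.0108
```

>>> carry_out(
  moves=[
    [0, 0, 0.002, 0, 0, 0.02],
    [0, 0, 0.004, 0, 0, 0.04],
    [0, 0, 0.006, 0, 0, 0.06],
    [0, 0, 0.006, 0, 0, 0.06],
  ],
)

```text
clock: 3.95
tool_pos: [0.4621, 0.0465, 0.1028]
tool_rot: [-3.141, -0.002, 0.011]
force: [-2.4, 1.9, 7.5]
width: 0.0107
```

```bash
python3 -c "
from h import *
state();rd(2)"
```

```text
t 3.95 pos [0.4621 0.0465 0.1028] rpy [-1.7995e+02 -1.1000e-01  6.3000e-01] F [-2.4  1.9  7.5] T [ 0.787  0.827 -0.042] jt6 0.0063 w 0.0107 q [ 0.45  0.28 -0.57 -0.   -0.72  1.13]
t 4.05 F [-2.6  2.6  8.1] T [ 0.732  0.852 -0.074] jt6 [0.0451 0.0507] pos [0.4621 0.0465 0.1029] rpy [-1.7994e+02 -1.1000e-01  6.3000e-01] w 0.0107
```

>>> carry_out(
  moves=[
    [0, 0, 0.003, 0, 0, 0.045],
    [0, 0, 0.006, 0, 0, 0.09],
    [0, 0, 0.009, 0, 0, 0.135],
    [0, 0, 0.012, 0, 0, 0.18],
    [0, 0, 0.015, 0, 0, 0.225],
    [0, 0, 0.018, 0, 0, 0.27],
    [0, 0, 0.021, 0, 0, 0.315],
    [0, 0, 0.021, 0, 0, 0.315],
  ],
)

```text
clock: 5.05
tool_pos: [0.4622, 0.0466, 0.0996]
tool_rot: [-3.139, -0.001, -0.649]
force: [-3.0, 3.0, 6.9]
width: 0.0108
```

```bash
python3 -c "
from h import *
state();rd(2)"
```

```text
t 5.05 pos [0.4622 0.0466 0.0996] rpy [-1.7987e+02 -5.0000e-02 -3.7210e+01] F [-3.   3.   6.9] T [ 0.866  0.744 -0.122] jt6 0.0433 w 0.0108 q [ 0.45  0.29 -0.57 -0.   -0.71  0.47]
t 5.15 F [-2.7  3.1  7.4] T [ 0.857  0.751 -0.124] jt6 [0.1324 0.145 ] pos [0.4622 0.0466 0.0996] rpy [-1.7987e+02 -5.0000e-02 -3.7200e+01] w 0.0108
```

Run:
```python
from h import *
s=state()
print("1->3");plan((*N[1],.16,-37.1),(*N[3],.16,62.9),2)
print("3->2");plan((*N[3],.16,17.9),(*N[2],.16,5),1)
print("2->4");plan((*N[2],.16,-40),(*N[4],.16,41),2)
print("4->1");plan((*N[4],.16,-4),(*N[1],.16,-37),1)
```

```text
t 5.15 pos [0.4622 0.0466 0.0996] rpy [-1.7987e+02 -5.0000e-02 -3.7190e+01] F [-2.6  3.8  7. ] T [ 0.873  0.755 -0.102] jt6 0.145 w 0.0109 q [ 0.45  0.29 -0.57 -0.   -0.71  0.47]
1->3
[0.679, 0.019, -0.0, 0.0, 0.0, -0.417]
[0.422, 0.532, -0.0, 0.0, 0.0, -0.417]
3->2
[0.194, -0.941, -0.0, 0.0, 0.0, 0.107]
2->4
[0.015, 0.679, -0.0, 0.0, 0.0, -0.338]
[-0.429, 0.526, -0.0, 0.0, 0.0, -0.338]
4->1
[-0.172, -0.944, -0.0, 0.0, 0.0, 0.275]
```

>>> carry_out(
  moves=[
    [0, 0, 0, 0, 0, 0],
    [0, 0, 0, 0, 0, 0],
    [0, 0, 0, 0, 0, 0],
    [0, 0, -0.2, 0, 0, 0],
    [0, 0, -0.413, 0, 0, 0],
    [0, 0, -0.413, 0, 0, 0],
  ],
  grip=0.55,
)

```text
clock: 5.9
tool_pos: [0.463, 0.0465, 0.1626]
tool_rot: [-3.137, -0.003, -0.649]
force: [0.1, 0.1, -1.1]
width: 0.0468
```

>>> carry_out(
  moves=[
    [0.14, 0.004, 0, 0, 0, -0.084],
    [0.27, 0.008, 0, 0, 0, -0.168],
    [0.41, 0.011, 0, 0, 0, -0.25],
    [0.54, 0.015, 0, 0, 0, -0.334],
    [0.679, 0.019, 0, 0, 0, -0.417],
  ],
)

```text
clock: 6.52
tool_pos: [0.5407, -0.0184, 0.1591]
tool_rot: [-3.141, 0.002, 0.23]
force: [0.4, 0.1, -0.4]
width: 0.047
```

>>> carry_out(
  moves=[
    [0.084, 0.106, 0, 0, 0, -0.084],
    [0.168, 0.213, 0, 0, 0, -0.168],
    [0.253, 0.319, 0, 0, 0, -0.25],
    [0.338, 0.426, 0, 0, 0, -0.334],
    [0.422, 0.532, 0, 0, 0, -0.417],
    [0.422, 0.532, 0, 0, 0, -0.417],
    [0.422, 0.532, 0, 0, 0, -0.417],
  ],
)

```text
clock: 7.4
tool_pos: [0.6195, -0.0813, 0.1594]
tool_rot: [-3.14, 0.001, 1.096]
force: [0.5, -0.4, 0.2]
width: 0.0469
```

```bash
python3 -c "
from h import *
state();rd(2)
s=snapshot('top');im=s['image'];cv2.imwrite('pics/a3.png',cv2.resize(im[180:330,240:400,::-1],None,fx=4,fy=4,interpolation=cv2.INTER_CUBIC))"
```

```text
t 7.4 pos [ 0.6195 -0.0813  0.1594] rpy [-1.7988e+02  5.0000e-02  6.2780e+01] F [ 0.5 -0.4  0.2] T [-0.07  -0.004 -0.051] jt6 -0.0012 w 0.0469 q [ 0.13  0.45 -0.11 -0.   -1.01  2.54]
t 7.5 F [-0.1  0.1 -0.1] T [-0.019  0.012  0.005] jt6 [-0.0086 -0.0088] pos [ 0.6197 -0.0812  0.1599] rpy [-1.7993e+02  3.0000e-02  6.2840e+01] w 0.0471
```

View pics/a3.png

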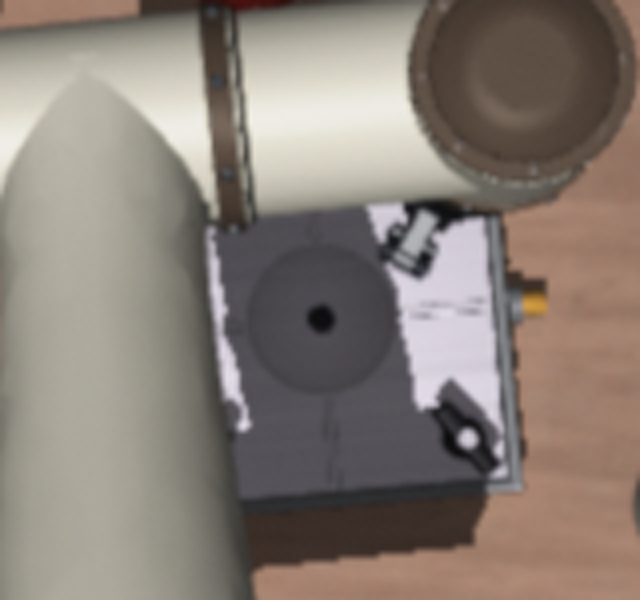

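The arm now hides wing 3, with the finger at about (415,240). Wing 4 runs from (440,405) to (493,470), which is about 40° and agrees with the earlier estimate. Now I'll descend on nut 3 and close.

>>> carry_out(
  moves=[
    [0, 0, 0.13, 0, 0, 0],
    [0, 0, 0.26, 0, 0, 0],
    [0, 0, 0.373, 0, 0, 0],
    [0, 0, 0.373, 0, 0, 0],
  ],
)

```text
clock: 8.05
tool_pos: [0.6194, -0.0813, 0.103]
tool_rot: [-3.139, 0.002, 1.098]
force: [-0.6, -0.4, 0.5]
width: 0.047
```

>>> carry_out(
  moves=[
    [0, 0, 0, 0, 0, 0],
    [0, 0, 0, 0, 0, 0],
    [0, 0, 0, 0, 0, 0],
    [0, 0, 0, 0, 0, 0],
  ],
  grip=0,
)

```text
clock: 8.55
tool_pos: [0.621, -0.0814, 0.1054]
tool_rot: [3.14, -0.001, 1.098]
force: [-0.2, 1.3, 3.4]
width: 0.0108
```

```bash
python3 -c "
from h import *
state();rd(1)"
```

```text
t 8.55 pos [ 0.621  -0.0814  0.1054] rpy [ 1.7991e+02 -5.0000e-02  6.2930e+01] F [-0.2  1.3  3.4] T [0.299 0.131 0.046] jt6 -0.0614 w 0.0108 q [ 0.13  0.51 -0.17  0.   -0.89  2.54]
t 8.6 F [-0.7  1.3  3.5] T [0.294 0.133 0.062] jt6 [-0.0611] pos [ 0.621  -0.0814  0.1053] rpy [ 1.7992e+02 -4.0000e-02  6.2920e+01] w 0.0107
```

>>> carry_out(
  moves=[
    [0, 0, 0.0014, 0, 0, 0.02],
    [0, 0, 0.0028, 0, 0, 0.04],
  ],
)

```text
clock: 8.85
tool_pos: [0.6209, -0.0814, 0.1049]
tool_rot: [3.14, -0.001, 1.013]
force: [-0.7, 1.8, 3.2]
width: 0.0105
```

```bash
python3 -c "
from h import *
state()"
```

```text
t 8.85 pos [ 0.6209 -0.0814  0.1049] rpy [ 1.7993e+02 -4.0000e-02  5.8050e+01] F [-0.7  1.8  3.2] T [0.381 0.182 0.097] jt6 0.1394 w 0.0105 q [ 0.13  0.51 -0.17  0.   -0.89  2.46]
```

>>> carry_out(
  moves=[
    [0, 0, 0.0014, 0, 0, 0.02],
  ],
)

```text
clock: 8.98
tool_pos: [0.6209, -0.0814, 0.1047]
tool_rot: [3.14, -0.001, 0.971]
force: [-0.3, 1.4, 3.6]
width: 0.0106
```

```bash
python3 -c "
from h import *
state()"
```

```text
t 8.97 pos [ 0.6209 -0.0814  0.1047] rpy [ 1.7993e+02 -5.0000e-02  5.5660e+01] F [-0.3  1.4  3.6] T [0.374 0.245 0.092] jt6 0.1389 w 0.0106 q [ 0.13  0.51 -0.17  0.   -0.89  2.41]
```

>>> carry_out(
  moves=[
    [0, 0, 0.0035, 0, 0, 0.05],
    [0, 0, 0.007, 0, 0, 0.1],
    [0, 0, 0.0105, 0, 0, 0.15],
    [0, 0, 0.014, 0, 0, 0.2],
    [0, 0, 0.017, 0, 0, 0.245],
    [0, 0, 0.0186, 0, 0, 0.265],
    [0, 0, 0.02, 0, 0, 0.285],
    [0, 0, 0.021, 0, 0, 0.305],
  ],
)

```text
clock: 9.98
tool_pos: [0.6208, -0.0812, 0.1015]
tool_rot: [3.141, -0.001, 0.333]
force: [-0.6, 1.6, 3.9]
width: 0.0106
```

```bash
python3 -c "
from h import *
state()"
```

```text
t 9.97 pos [ 0.6208 -0.0812  0.1015] rpy [ 1.7999e+02 -7.0000e-02  1.9050e+01] F [-0.6  1.6  3.9] T [0.607 0.286 0.062] jt6 0.1356 w 0.0106 q [ 0.13  0.52 -0.17 -0.   -0.88  1.78]
```

>>> carry_out(
  moves=[
    [0, 0, 0.001, 0, 0, 0.01],
    [0, 0, 0.001, 0, 0, 0.01],
  ],
)

```text
clock: 10.22
tool_pos: [0.6208, -0.0812, 0.1014]
tool_rot: [3.141, -0.001, 0.313]
force: [-1.4, 2.9, 5.3]
width: 0.0106
```

```bash
python3 -c "
from h import *
state();rd(2)"
```

```text
t 10.22 pos [ 0.6208 -0.0812  0.1014] rpy [ 1.7999e+02 -7.0000e-02  1.7920e+01] F [-1.4  2.9  5.3] T [ 0.777  0.458 -0.023] jt6 -0.035 w 0.0106 q [ 0.13  0.52 -0.17 -0.   -0.88  1.76]
t 10.32 F [-1.2  3.   5.5] T [0.781 0.416 0.054] jt6 [-0.0161 -0.0134] pos [ 0.6208 -0.0812  0.1014] rpy [ 1.7999e+02 -7.0000e-02  1.7920e+01] w 0.0106
```

>>> carry_out(
  moves=[
    [0, 0, 0, 0, 0, 0],
    [0, 0, 0, 0, 0, 0],
    [0, 0, 0, 0, 0, 0],
    [0, 0, -0.2, 0, 0, 0],
    [0, 0, -0.4, 0, 0, 0],
    [0, 0, -0.4, 0, 0, 0],
  ],
  grip=0.55,
)

```text
clock: 11.08
tool_pos: [0.622, -0.0816, 0.1632]
tool_rot: [3.14, -0.005, 0.313]
force: [0.2, 0.5, -1.2]
width: 0.0471
```

>>> carry_out(
  moves=[
    [0.05, -0.235, 0, 0, 0, 0.027],
    [0.1, -0.47, 0, 0, 0, 0.054],
    [0.145, -0.705, 0, 0, 0, 0.08],
    [0.194, -0.941, 0, 0, 0, 0.107],
    [0.194, -0.941, 0, 0, 0, 0.107],
    [0.194, -0.941, 0, 0, 0, 0.107],
  ],
)

```text
clock: 11.82
tool_pos: [0.6043, 0.0614, 0.1597]
tool_rot: [3.141, 0.002, 0.089]
force: [0.1, 0.0, -0.3]
width: 0.0472
```

>>> carry_out(
  moves=[
    [0, 0, 0.13, 0, 0, 0],
    [0, 0, 0.26, 0, 0, 0],
    [0, 0, 0.373, 0, 0, 0],
    [0, 0, 0.373, 0, 0, 0],
  ],
)

```text
clock: 12.32
tool_pos: [0.6038, 0.0607, 0.1028]
tool_rot: [3.141, 0.004, 0.087]
force: [-0.4, 0.5, 0.4]
width: 0.047
```

>>> carry_out(
  moves=[
    [0, 0, 0, 0, 0, 0],
    [0, 0, 0, 0, 0, 0],
    [0, 0, 0, 0, 0, 0],
    [0, 0, 0, 0, 0, 0],
  ],
  grip=0,
)

```text
clock: 12.82
tool_pos: [0.6053, 0.0621, 0.1057]
tool_rot: [-3.141, -0.002, 0.089]
force: [-0.3, 0.9, 4.4]
width: 0.0105
```

```bash
python3 -c "
from h import *
state()"
```

```text
t 12.82 pos [0.6053 0.0621 0.1057] rpy [-1.7998e+02 -1.2000e-01  5.0800e+00] F [-0.3  0.9  4.4] T [ 0.322  0.23  -0.161] jt6 0.125 w 0.0105 q [ 0.37  0.48 -0.21  0.   -0.87  1.29]
```

>>> carry_out(
  moves=[
    [0, 0, 0.0014, 0, 0, 0.02],
    [0, 0, 0.0028, 0, 0, 0.04],
  ],
)

```text
clock: 13.08
tool_pos: [0.6053, 0.0621, 0.1052]
tool_rot: [-3.141, -0.002, 0.005]
force: [-1.9, 1.6, 5.0]
width: 0.0107
```

```bash
python3 -c "
from h import *
state()"
```

```text
t 13.07 pos [0.6053 0.0621 0.1052] rpy [-1.7998e+02 -1.1000e-01  2.6000e-01] F [-1.9  1.6  5. ] T [0.373 0.339 0.047] jt6 0.1433 w 0.0107 q [ 0.37  0.49 -0.21  0.   -0.87  1.21]
```

>>> carry_out(
  moves=[
    [0, 0, 0.0014, 0, 0, 0.02],
  ],
)

```text
clock: 13.2
tool_pos: [0.6053, 0.0621, 0.105]
tool_rot: [-3.141, -0.002, -0.037]
force: [-0.7, 1.7, 4.1]
width: 0.0108
```

```bash
python3 -c "
from h import *
state()"
```

```text
t 13.2 pos [0.6053 0.0621 0.105 ] rpy [-1.7998e+02 -1.1000e-01 -2.1400e+00] F [-0.7  1.7  4.1] T [0.385 0.383 0.05 ] jt6 0.1428 w 0.0108 q [ 0.37  0.49 -0.21  0.   -0.87  1.16]
```

>>> carry_out(
  moves=[
    [0, 0, 0.0014, 0, 0, 0.02],
  ],
)

```text
clock: 13.32
tool_pos: [0.6053, 0.0621, 0.1048]
tool_rot: [-3.141, -0.002, -0.079]
force: [-1.8, 2.1, 4.8]
width: 0.0105
```

```bash
python3 -c "
from h import *
state()"
```

```text
t 13.32 pos [0.6053 0.0621 0.1048] rpy [-1.7997e+02 -1.1000e-01 -4.5400e+00] F [-1.8  2.1  4.8] T [0.381 0.373 0.07 ] jt6 0.1428 w 0.0105 q [ 0.37  0.49 -0.21  0.   -0.87  1.12]
```

>>> carry_out(
  moves=[
    [0, 0, 0.0035, 0, 0, 0.05],
    [0, 0, 0.007, 0, 0, 0.1],
    [0, 0, 0.0105, 0, 0, 0.15],
    [0, 0, 0.014, 0, 0, 0.2],
    [0, 0, 0.017, 0, 0, 0.245],
    [0, 0, 0.0186, 0, 0, 0.265],
    [0, 0, 0.02, 0, 0, 0.285],
  ],
)

```text
clock: 14.2
tool_pos: [0.6053, 0.0623, 0.1019]
tool_rot: [-3.14, -0.001, -0.676]
force: [-0.8, 1.1, 5.2]
width: 0.0105
```

```bash
python3 -c "
from h import *
state()"
```

```text
t 14.2 pos [0.6053 0.0623 0.1019] rpy [-1.7991e+02 -7.0000e-02 -3.8740e+01] F [-0.8  1.1  5.2] T [0.503 0.346 0.083] jt6 0.1427 w 0.0105 q [ 0.37  0.49 -0.22  0.   -0.86  0.53]
```

>>> carry_out(
  moves=[
    [0, 0, 0.0014, 0, 0, 0.02],
  ],
)

```text
clock: 14.32
tool_pos: [0.6053, 0.0622, 0.1016]
tool_rot: [-3.14, -0.001, -0.718]
force: [-1.3, 2.4, 4.6]
width: 0.0107
```

```bash
python3 -c "
from h import *
state()"
```

```text
t 14.32 pos [0.6053 0.0622 0.1016] rpy [-1.7991e+02 -7.0000e-02 -4.1140e+01] F [-1.3  2.4  4.6] T [0.516 0.366 0.096] jt6 0.1435 w 0.0107 q [ 0.37  0.49 -0.22  0.   -0.86  0.48]
```

>>> carry_out(
  moves=[
    [0, 0, 0, 0, 0, 0],
    [0, 0, 0, 0, 0, 0],
    [0, 0, 0, 0, 0, 0],
    [0, 0, 0, 0, 0, 0],
    [0, 0, -0.2, 0, 0, 0],
    [0, 0, -0.4, 0, 0, 0],
    [0, 0, -0.4, 0, 0, 0],
  ],
  grip=0.55,
)

```text
clock: 15.2
tool_pos: [0.6063, 0.0621, 0.1634]
tool_rot: [-3.137, -0.003, -0.718]
force: [0.8, 0.1, -0.3]
width: 0.047
```

```bash
python3 -c "
from h import *
state()"
```

```text
t 15.2 pos [0.6063 0.0621 0.1634] rpy [-179.72   -0.19  -41.11] F [ 0.8  0.1 -0.3] T [-0.05   0.093 -0.034] jt6 -0.0002 w 0.047 q [ 0.37  0.42 -0.15  0.   -0.99  0.49]
```

>>> carry_out(
  moves=[
    [0.006, 0.136, 0, 0, 0, -0.068],
    [0.011, 0.27, 0, 0, 0, -0.137],
    [0.017, 0.407, 0, 0, 0, -0.205],
    [0.023, 0.543, 0, 0, 0, -0.274],
    [0.028, 0.679, 0, 0, 0, -0.342],
  ],
)

```text
clock: 15.82
tool_pos: [0.5398, -0.0183, 0.1596]
tool_rot: [3.141, 0.002, 0.003]
force: [0.1, -0.1, -0.3]
width: 0.0471
```

>>> carry_out(
  moves=[
    [-0.085, 0.106, 0, 0, 0, -0.068],
    [-0.17, 0.212, 0, 0, 0, -0.137],
    [-0.255, 0.318, 0, 0, 0, -0.205],
    [-0.34, 0.424, 0, 0, 0, -0.274],
    [-0.424, 0.53, 0, 0, 0, -0.342],
    [-0.424, 0.53, 0, 0, 0, -0.342],
    [-0.424, 0.53, 0, 0, 0, -0.342],
  ],
)

```text
clock: 16.7
tool_pos: [0.4774, -0.0969, 0.1603]
tool_rot: [-3.141, 0.0, 0.713]
force: [-0.6, -0.8, -0.5]
width: 0.047
```

>>> carry_out(
  moves=[
    [0, 0, 0.13, 0, 0, 0],
    [0, 0, 0.26, 0, 0, 0],
    [0, 0, 0.373, 0, 0, 0],
    [0, 0, 0.373, 0, 0, 0],
  ],
)

```text
clock: 17.2
tool_pos: [0.4767, -0.0967, 0.1033]
tool_rot: [-3.14, 0.003, 0.714]
force: [-0.2, 0.1, 0.6]
width: 0.0471
```

>>> carry_out(
  moves=[
    [0, 0, 0, 0, 0, 0],
    [0, 0, 0, 0, 0, 0],
    [0, 0, 0, 0, 0, 0],
    [0, 0, 0, 0, 0, 0],
  ],
  grip=0,
)

```text
clock: 17.7
tool_pos: [0.4778, -0.0969, 0.1054]
tool_rot: [3.14, -0.002, 0.715]
force: [-0.6, 2.3, 4.4]
width: 0.0108
```

```bash
python3 -c "
from h import *
state()"
```

```text
t 17.7 pos [ 0.4778 -0.0969  0.1054] rpy [ 1.7994e+02 -9.0000e-02  4.0960e+01] F [-0.6  2.3  4.4] T [0.706 0.204 0.041] jt6 -0.0505 w 0.0108 q [ 0.13  0.31 -0.51  0.   -0.75  2.15]
```

>>> carry_out(
  moves=[
    [0, 0, 0.0014, 0, 0, 0.02],
    [0, 0, 0.0028, 0, 0, 0.04],
  ],
)

```text
clock: 17.95
tool_pos: [0.4778, -0.0969, 0.105]
tool_rot: [3.141, -0.002, 0.63]
force: [-1.0, 3.0, 5.3]
width: 0.0106
```

```bash
python3 -c "
from h import *
state()"
```

```text
t 17.95 pos [ 0.4778 -0.0969  0.105 ] rpy [ 1.7995e+02 -9.0000e-02  3.6090e+01] F [-1.   3.   5.3] T [0.745 0.248 0.084] jt6 0.146 w 0.0106 q [ 0.13  0.31 -0.51  0.   -0.75  2.07]
```

>>> carry_out(
  moves=[
    [0, 0, 0.0014, 0, 0, 0.02],
  ],
)

```text
clock: 18.08
tool_pos: [0.4778, -0.0969, 0.1048]
tool_rot: [3.141, -0.002, 0.588]
force: [-1.6, 1.9, 5.4]
width: 0.0107
```

```bash
python3 -c "
from h import *
state()"
```

```text
t 18.07 pos [ 0.4778 -0.0969  0.1048] rpy [ 1.7995e+02 -9.0000e-02  3.3690e+01] F [-1.6  1.9  5.4] T [0.743 0.291 0.053] jt6 0.1452 w 0.0107 q [ 0.13  0.31 -0.51  0.   -0.74  2.02]
```

>>> carry_out(
  moves=[
    [0, 0, 0.0035, 0, 0, 0.05],
    [0, 0, 0.007, 0, 0, 0.1],
    [0, 0, 0.0105, 0, 0, 0.15],
    [0, 0, 0.014, 0, 0, 0.2],
    [0, 0, 0.017, 0, 0, 0.245],
    [0, 0, 0.0186, 0, 0, 0.265],
    [0, 0, 0.02, 0, 0, 0.285],
  ],
)

```text
clock: 18.95
tool_pos: [0.4777, -0.0968, 0.1018]
tool_rot: [-3.141, -0.002, -0.009]
force: [-1.7, 3.6, 6.0]
width: 0.0106
```

```bash
python3 -c "
from h import *
state()"
```

```text
t 18.95 pos [ 0.4777 -0.0968  0.1018] rpy [-1.7998e+02 -9.0000e-02 -5.1000e-01] F [-1.7  3.6  6. ] T [0.956 0.42  0.065] jt6 0.132 w 0.0106 q [ 0.13  0.32 -0.52 -0.   -0.74  1.43]
```

>>> carry_out(
  moves=[
    [0, 0, 0.0014, 0, 0, 0.02],
  ],
)

```text
clock: 19.08
tool_pos: [0.4777, -0.0968, 0.1016]
tool_rot: [-3.141, -0.002, -0.051]
force: [-1.7, 3.4, 5.6]
width: 0.0102
```

```bash
python3 -c "
from h import *
state()"
```

```text
t 19.07 pos [ 0.4777 -0.0968  0.1016] rpy [-1.7997e+02 -1.0000e-01 -2.9100e+00] F [-1.7  3.4  5.6] T [1.044 0.355 0.088] jt6 0.1316 w 0.0102 q [ 0.13  0.32 -0.52 -0.   -0.74  1.39]
```

>>> carry_out(
  moves=[
    [0, 0, 0.001, 0, 0, 0.01],
    [0, 0, 0.001, 0, 0, 0.01],
  ],
)

```text
clock: 19.32
tool_pos: [0.4777, -0.0968, 0.1015]
tool_rot: [-3.141, -0.002, -0.071]
force: [-1.5, 3.8, 5.7]
width: 0.0105
```

>>> carry_out(
  moves=[
    [0, 0, 0, 0, 0, 0],
    [0, 0, 0, 0, 0, 0],
    [0, 0, 0, 0, 0, 0],
    [0, 0, -0.2, 0, 0, 0],
    [0, 0, -0.4, 0, 0, 0],
    [0, 0, -0.4, 0, 0, 0],
  ],
  grip=0.55,
)

```text
clock: 20.08
tool_pos: [0.4786, -0.0971, 0.1627]
tool_rot: [-3.141, -0.005, -0.071]
force: [-0.2, -0.2, -1.1]
width: 0.0468
```

```bash
python3 -c "
from h import *
s=state();plan((*N[4],.16,-3.9),(*N[1],.16,-37.3))
s=snapshot('side');im=s['image'];cv2.imwrite('pics/a4.png',cv2.resize(im[170:300,260:420,::-1],None,fx=4,fy=4,interpolation=cv2.INTER_CUBIC))"
```

```text
t 20.07 pos [ 0.4786 -0.0971  0.1627] rpy [-179.96   -0.3    -4.04] F [-0.2 -0.2 -1.1] T [-0.    -0.028 -0.026] jt6 0.0002 w 0.0468 q [ 0.13  0.23 -0.44  0.   -0.89  1.37]
[-0.171, -0.945, -0.0, 0.0, 0.0, 0.278]
```

View pics/a4.png

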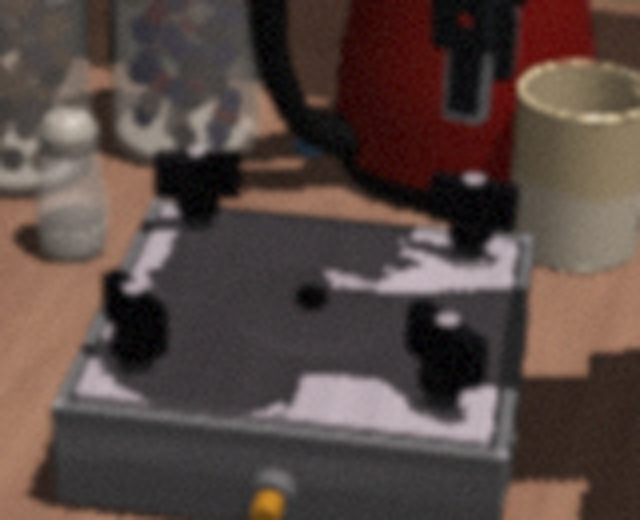

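All four wings have turned about 45°, and the shaker and mug haven't moved. jt6 while turning reads about 0.139–0.1455 running free and falls as load builds. On nut 4 it fell by 0.0135, about 3 N. I'll start round 2 with nut 1 and keep the same turning speed.

>>> carry_out(
  moves=[
    [-0.043, -0.236, 0, 0, 0, 0.07],
    [-0.086, -0.472, 0, 0, 0, 0.139],
    [-0.128, -0.709, 0, 0, 0, 0.209],
    [-0.171, -0.945, 0, 0, 0, 0.278],
    [-0.171, -0.945, 0, 0, 0, 0.278],
    [-0.171, -0.945, 0, 0, 0, 0.278],
  ],
)

```text
clock: 20.88
tool_pos: [0.461, 0.0458, 0.1597]
tool_rot: [3.14, 0.001, -0.652]
force: [0.4, 0.3, 0.1]
width: 0.047
```

>>> carry_out(
  moves=[
    [0, 0, 0.13, 0, 0, 0],
    [0, 0, 0.26, 0, 0, 0],
    [0, 0, 0.4, 0, 0, 0],
    [0, 0, 0.4, 0, 0, 0],
  ],
)

```text
clock: 21.38
tool_pos: [0.4603, 0.0446, 0.099]
tool_rot: [3.137, 0.002, -0.654]
force: [0.4, -0.7, 0.7]
width: 0.0469
```

>>> carry_out(
  moves=[
    [0, 0, 0, 0, 0, 0],
    [0, 0, 0, 0, 0, 0],
    [0, 0, 0, 0, 0, 0],
    [0, 0, 0, 0, 0, 0],
  ],
  grip=0,
)

```text
clock: 21.88
tool_pos: [0.4624, 0.0464, 0.1015]
tool_rot: [-3.14, -0.001, -0.653]
force: [0.1, -0.4, 5.1]
width: 0.0107
```

```bash
python3 -c "
from h import *
state()"
```

```text
t 21.88 pos [0.4624 0.0464 0.1015] rpy [-1.7989e+02 -8.0000e-02 -3.7400e+01] F [ 0.1 -0.4  5.1] T [-0.027  0.054 -0.123] jt6 0.1316 w 0.0107 q [ 0.45  0.28 -0.57  0.   -0.72  0.47]
```

>>> carry_out(
  moves=[
    [0, 0, 0.0014, 0, 0, 0.02],
    [0, 0, 0.0028, 0, 0, 0.04],
    [0, 0, 0.0042, 0, 0, 0.06],
  ],
)

```text
clock: 22.25
tool_pos: [0.4624, 0.0464, 0.101]
tool_rot: [-3.14, -0.001, -0.779]
force: [-0.9, 0.5, 5.4]
width: 0.0109
```

```bash
python3 -c "
from h import *
state()"
```

```text
t 22.25 pos [0.4624 0.0464 0.101 ] rpy [-1.7991e+02 -8.0000e-02 -4.4610e+01] F [-0.9  0.5  5.4] T [-0.014  0.163  0.083] jt6 0.143 w 0.0109 q [ 0.45  0.28 -0.57  0.   -0.71  0.34]
```

>>> carry_out(
  moves=[
    [0, 0, 0.0014, 0, 0, 0.02],
    [0, 0, 0.0028, 0, 0, 0.04],
  ],
)

```text
clock: 22.5
tool_pos: [0.4624, 0.0464, 0.1006]
tool_rot: [-3.14, -0.001, -0.862]
force: [0.1, 0.1, 4.9]
width: 0.01
```

```bash
python3 -c "
from h import *
state()"
```

```text
t 22.5 pos [0.4624 0.0464 0.1006] rpy [-1.799e+02 -7.000e-02 -4.941e+01] F [0.1 0.1 4.9] T [0.024 0.163 0.065] jt6 0.14 w 0.01 q [ 0.45  0.29 -0.57  0.   -0.71  0.26]
```

>>> carry_out(
  moves=[
    [0, 0, 0.0014, 0, 0, 0.02],
    [0, 0, 0.0028, 0, 0, 0.04],
  ],
)

```text
clock: 22.75
tool_pos: [0.4624, 0.0464, 0.1001]
tool_rot: [-3.14, -0.001, -0.946]
force: [-0.3, 0.2, 5.4]
width: 0.0109
```

```bash
python3 -c "
from h import *
state()"
```

```text
t 22.75 pos [0.4624 0.0464 0.1001] rpy [-1.799e+02 -6.000e-02 -5.420e+01] F [-0.3  0.2  5.4] T [-0.037  0.194  0.088] jt6 0.1372 w 0.0109 q [ 0.45  0.29 -0.57  0.   -0.71  0.17]
```

>>> carry_out(
  moves=[
    [0, 0, 0.0014, 0, 0, 0.02],
    [0, 0, 0.0028, 0, 0, 0.04],
  ],
)

```text
clock: 23.0
tool_pos: [0.4623, 0.0464, 0.0998]
tool_rot: [-3.14, -0.001, -1.03]
force: [-1.3, 0.5, 6.7]
width: 0.0108
```

```bash
python3 -c "
from h import *
state()"
```

```text
t 23.0 pos [0.4623 0.0464 0.0998] rpy [-1.799e+02 -5.000e-02 -5.900e+01] F [-1.3  0.5  6.7] T [0.066 0.241 0.124] jt6 0.1216 w 0.0108 q [ 0.45  0.29 -0.57  0.   -0.71  0.09]
```

>>> carry_out(
  moves=[
    [0, 0, 0.0014, 0, 0, 0.02],
    [0, 0, 0.0028, 0, 0, 0.04],
  ],
)

```text
clock: 23.25
tool_pos: [0.4623, 0.0464, 0.0994]
tool_rot: [-3.14, -0.001, -1.113]
force: [-0.4, 0.9, 7.0]
width: 0.0106
```

```bash
python3 -c "
from h import *
state()"
```

```text
t 23.25 pos [0.4623 0.0464 0.0994] rpy [-1.799e+02 -4.000e-02 -6.379e+01] F [-0.4  0.9  7. ] T [0.063 0.32  0.113] jt6 0.1004 w 0.0106 q [ 0.45  0.29 -0.57  0.   -0.71  0.01]
```

>>> carry_out(
  moves=[
    [0, 0, 0.0014, 0, 0, 0.02],
  ],
)

```text
clock: 23.38
tool_pos: [0.4623, 0.0464, 0.0992]
tool_rot: [-3.14, -0.001, -1.155]
force: [-1.0, -0.1, 6.6]
width: 0.0105
```

```bash
python3 -c "
from h import *
state()"
```

```text
t 23.38 pos [0.4623 0.0464 0.0992] rpy [-1.7989e+02 -4.0000e-02 -6.6190e+01] F [-1.  -0.1  6.6] T [0.089 0.379 0.11 ] jt6 0.0886 w 0.0105 q [ 0.45  0.29 -0.57  0.   -0.71 -0.04]
```

>>> carry_out(
  moves=[
    [0, 0, 0.0014, 0, 0, 0.02],
    [0, 0, 0.0028, 0, 0, 0.04],
  ],
)

```text
clock: 23.62
tool_pos: [0.4624, 0.0464, 0.0989]
tool_rot: [-3.14, -0.001, -1.239]
force: [-1.6, 0.8, 7.6]
width: 0.0108
```

```bash
python3 -c "
from h import *
state()"
```

```text
t 23.62 pos [0.4624 0.0464 0.0989] rpy [-1.7989e+02 -3.0000e-02 -7.0980e+01] F [-1.6  0.8  7.6] T [0.121 0.436 0.137] jt6 0.063 w 0.0108 q [ 0.45  0.29 -0.57  0.   -0.71 -0.12]
```

>>> carry_out(
  moves=[
    [0, 0, 0.0006, 0, 0, 0.008],
    [0, 0, 0.0006, 0, 0, 0.008],
  ],
)

```text
clock: 23.88
tool_pos: [0.4623, 0.0464, 0.0988]
tool_rot: [-3.14, -0.0, -1.255]
force: [-1.2, 0.8, 7.3]
width: 0.0103
```

```bash
python3 -c "
from h import *
rd(2)"
```

```text
t 23.98 F [-0.8  0.5  8.1] T [0.08  0.411 0.092] jt6 [-0.0959 -0.0944] pos [0.4623 0.0464 0.0988] rpy [-1.7989e+02 -3.0000e-02 -7.1880e+01] w 0.0103
```

>>> carry_out(
  moves=[
    [0, 0, 0, 0, 0, 0],
    [0, 0, 0, 0, 0, 0],
    [0, 0, 0, 0, 0, 0],
    [0, 0, -0.2, 0, 0, 0],
    [0, 0, -0.42, 0, 0, 0],
    [0, 0, -0.42, 0, 0, 0],
  ],
  grip=0.55,
)

```text
clock: 24.72
tool_pos: [0.4631, 0.0467, 0.1628]
tool_rot: [-3.136, 0.0, -1.256]
force: [-0.7, -0.1, -0.5]
width: 0.0471
```

```bash
python3 -c "
from h import *
s=state();y=np.degrees(s['tool_rot'][2]);plan((*N[1],.16,y),(*N[3],.16,17.9),2)"
```

```text
t 24.73 pos [0.4631 0.0467 0.1628] rpy [-1.7968e+02  2.0000e-02 -7.1960e+01] F [-0.7 -0.1 -0.5] T [-0.009  0.019 -0.041] jt6 0.0001 w 0.0471 q [ 0.45  0.2  -0.49  0.   -0.88 -0.14]
[0.568, -0.372, -0.0, 0.0, 0.0, -0.374]
[0.665, 0.137, -0.0, 0.0, 0.0, -0.374]
```

>>> carry_out(
  moves=[
    [0.114, -0.074, 0, 0, 0, -0.075],
    [0.227, -0.149, 0, 0, 0, -0.15],
    [0.341, -0.223, 0, 0, 0, -0.224],
    [0.454, -0.298, 0, 0, 0, -0.299],
    [0.568, -0.372, 0, 0, 0, -0.374],
  ],
)

```text
clock: 25.35
tool_pos: [0.5408, -0.0182, 0.1592]
tool_rot: [3.14, 0.002, -0.468]
force: [0.1, 0.2, -0.9]
width: 0.0471
```

>>> carry_out(
  moves=[
    [0.133, 0.027, 0, 0, 0, -0.075],
    [0.266, 0.055, 0, 0, 0, -0.15],
    [0.399, 0.082, 0, 0, 0, -0.224],
    [0.532, 0.11, 0, 0, 0, -0.299],
    [0.665, 0.137, 0, 0, 0, -0.374],
    [0.665, 0.137, 0, 0, 0, -0.374],
    [0.665, 0.137, 0, 0, 0, -0.374],
  ],
)

```text
clock: 26.22
tool_pos: [0.6195, -0.0812, 0.1595]
tool_rot: [-3.141, 0.002, 0.308]
force: [-0.6, -0.1, -0.2]
width: 0.0469
```

>>> carry_out(
  moves=[
    [0, 0, 0.13, 0, 0, 0],
    [0, 0, 0.26, 0, 0, 0],
    [0, 0, 0.4, 0, 0, 0],
    [0, 0, 0.4, 0, 0, 0],
  ],
)

```text
clock: 26.72
tool_pos: [0.6186, -0.0809, 0.0988]
tool_rot: [-3.14, 0.004, 0.31]
force: [-1.1, 0.4, 0.3]
width: 0.0466
```

>>> carry_out(
  moves=[
    [0, 0, 0, 0, 0, 0],
    [0, 0, 0, 0, 0, 0],
    [0, 0, 0, 0, 0, 0],
    [0, 0, 0, 0, 0, 0],
  ],
  grip=0,
)

```text
clock: 27.22
tool_pos: [0.621, -0.0811, 0.1019]
tool_rot: [3.141, -0.002, 0.311]
force: [-1.9, 2.8, 6.0]
width: 0.0106
```

```bash
python3 -c "
from h import *
state()"
```

```text
t 27.23 pos [ 0.621  -0.0811  0.1019] rpy [ 1.7998e+02 -1.1000e-01  1.7810e+01] F [-1.9  2.8  6. ] T [0.81  0.448 0.046] jt6 -0.0426 w 0.0106 q [ 0.13  0.51 -0.17  0.   -0.88  1.75]
```

>>> carry_out(
  moves=[
    [0, 0, 0.0014, 0, 0, 0.02],
    [0, 0, 0.0028, 0, 0, 0.04],
    [0, 0, 0.0042, 0, 0, 0.06],
  ],
)

```text
clock: 27.6
tool_pos: [0.621, -0.0811, 0.1012]
tool_rot: [3.141, -0.002, 0.184]
force: [-0.8, 2.6, 5.4]
width: 0.0107
```

```bash
python3 -c "
from h import *
state()"
```

```text
t 27.6 pos [ 0.621  -0.0811  0.1012] rpy [ 1.7999e+02 -1.1000e-01  1.0540e+01] F [-0.8  2.6  5.4] T [0.763 0.483 0.048] jt6 0.1494 w 0.0107 q [ 0.13  0.52 -0.17  0.   -0.88  1.63]
```

>>> carry_out(
  moves=[
    [0, 0, 0.0014, 0, 0, 0.02],
    [0, 0, 0.0028, 0, 0, 0.04],
  ],
)

```text
clock: 27.85
tool_pos: [0.621, -0.0811, 0.1008]
tool_rot: [3.142, -0.002, 0.1]
force: [-1.1, 2.6, 6.5]
width: 0.0107
```

```bash
python3 -c "
from h import *
state()"
```

```text
t 27.85 pos [ 0.621  -0.0811  0.1008] rpy [ 1.80e+02 -1.00e-01  5.74e+00] F [-1.1  2.6  6.5] T [0.796 0.522 0.075] jt6 0.1495 w 0.0107 q [ 0.13  0.52 -0.17  0.   -0.88  1.54]
```

>>> carry_out(
  moves=[
    [0, 0, 0.0014, 0, 0, 0.02],
    [0, 0, 0.0028, 0, 0, 0.04],
    [0, 0, 0.0042, 0, 0, 0.06],
  ],
)

```text
clock: 28.22
tool_pos: [0.621, -0.081, 0.1002]
tool_rot: [-3.141, -0.002, -0.025]
force: [-1.7, 2.9, 5.8]
width: 0.0106
```

```bash
python3 -c "
from h import *
state()"
```

```text
t 28.23 pos [ 0.621  -0.081   0.1002] rpy [-1.7999e+02 -1.0000e-01 -1.4600e+00] F [-1.7  2.9  5.8] T [0.816 0.474 0.079] jt6 0.1452 w 0.0106 q [ 0.13  0.52 -0.17  0.   -0.88  1.42]
```

>>> carry_out(
  moves=[
    [0, 0, 0.0014, 0, 0, 0.02],
    [0, 0, 0.0028, 0, 0, 0.04],
  ],
)

```text
clock: 28.48
tool_pos: [0.621, -0.081, 0.0998]
tool_rot: [-3.141, -0.002, -0.109]
force: [-2.2, 1.9, 6.7]
width: 0.0106
```

```bash
python3 -c "
from h import *
state()"
```

```text
t 28.48 pos [ 0.621  -0.081   0.0998] rpy [-1.7998e+02 -1.0000e-01 -6.2600e+00] F [-2.2  1.9  6.7] T [0.764 0.494 0.085] jt6 0.1426 w 0.0106 q [ 0.13  0.52 -0.17  0.   -0.88  1.33]
```

>>> carry_out(
  moves=[
    [0, 0, 0.0014, 0, 0, 0.02],
    [0, 0, 0.0028, 0, 0, 0.04],
  ],
)

```text
clock: 28.72
tool_pos: [0.621, -0.081, 0.0993]
tool_rot: [-3.141, -0.002, -0.193]
force: [-1.0, 2.7, 5.3]
width: 0.0105
```

```bash
python3 -c "
from h import *
state()"
```

```text
t 28.73 pos [ 0.621  -0.081   0.0993] rpy [-1.7997e+02 -1.0000e-01 -1.1060e+01] F [-1.   2.7  5.3] T [0.86  0.564 0.022] jt6 0.1395 w 0.0105 q [ 0.13  0.52 -0.17  0.   -0.88  1.25]
```

>>> carry_out(
  moves=[
    [0, 0, 0.0014, 0, 0, 0.02],
    [0, 0, 0.0028, 0, 0, 0.04],
  ],
)

```text
clock: 28.98
tool_pos: [0.621, -0.081, 0.099]
tool_rot: [-3.141, -0.002, -0.277]
force: [-2.1, 3.4, 7.2]
width: 0.0108
```

```bash
python3 -c "
from h import *
state()"
```

```text
t 28.98 pos [ 0.621 -0.081  0.099] rpy [-1.7996e+02 -1.0000e-01 -1.5850e+01] F [-2.1  3.4  7.2] T [0.785 0.547 0.068] jt6 0.1327 w 0.0108 q [ 0.13  0.52 -0.17  0.   -0.88  1.17]
```

>>> carry_out(
  moves=[
    [0, 0, 0.0014, 0, 0, 0.02],
    [0, 0, 0.0028, 0, 0, 0.04],
  ],
)

```text
clock: 29.22
tool_pos: [0.621, -0.081, 0.0986]
tool_rot: [-3.141, -0.002, -0.36]
force: [-1.9, 3.4, 6.6]
width: 0.0102
```

```bash
python3 -c "
from h import *
state()"
```

```text
t 29.23 pos [ 0.621  -0.081   0.0986] rpy [-1.7995e+02 -1.0000e-01 -2.0640e+01] F [-1.9  3.4  6.6] T [0.887 0.584 0.069] jt6 0.1041 w 0.0102 q [ 0.13  0.52 -0.17  0.   -0.88  1.08]
```

>>> carry_out(
  moves=[
    [0, 0, 0.0014, 0, 0, 0.02],
    [0, 0, 0.0028, 0, 0, 0.04],
  ],
)

```text
clock: 29.48
tool_pos: [0.621, -0.081, 0.0983]
tool_rot: [-3.141, -0.002, -0.444]
force: [-1.7, 2.0, 7.4]
width: 0.011
```

```bash
python3 -c "
from h import *
state()"
```

```text
t 29.48 pos [ 0.621  -0.081   0.0983] rpy [-1.7995e+02 -9.0000e-02 -2.5440e+01] F [-1.7  2.   7.4] T [0.901 0.607 0.163] jt6 0.0734 w 0.011 q [ 0.13  0.52 -0.17  0.   -0.88  1.  ]
```

>>> carry_out(
  moves=[
    [0, 0, 0.001, 0, 0, 0.014],
    [0, 0, 0.001, 0, 0, 0.014],
  ],
)

```text
clock: 29.72
tool_pos: [0.621, -0.081, 0.0982]
tool_rot: [-3.141, -0.002, -0.472]
force: [-2.5, 3.2, 7.5]
width: 0.0107
```

```bash
python3 -c "
from h import *
rd(1)"
```

```text
t 29.77 F [-1.6  2.9  6.5] T [0.921 0.618 0.149] jt6 [-0.0661] pos [ 0.621  -0.081   0.0982] rpy [-1.7994e+02 -9.0000e-02 -2.7060e+01] w 0.0107
```

>>> carry_out(
  moves=[
    [0, 0, 0, 0, 0, 0],
    [0, 0, 0, 0, 0, 0],
    [0, 0, 0, 0, 0, 0],
    [0, 0, -0.2, 0, 0, 0],
    [0, 0, -0.43, 0, 0, 0],
    [0, 0, -0.43, 0, 0, 0],
  ],
  grip=0.55,
)

```text
clock: 30.52
tool_pos: [0.6224, -0.0815, 0.1643]
tool_rot: [-3.139, -0.006, -0.473]
force: [0.8, 0.8, -0.2]
width: 0.047
```

```bash
python3 -c "
from h import *
s=state();y=np.degrees(s['tool_rot'][2]);plan((*N[3],.1604,y),(*N[2],.1604,-41.1),1)"
```

```text
t 30.52 pos [ 0.6224 -0.0815  0.1643] rpy [-179.83   -0.34  -27.08] F [ 0.8  0.8 -0.2] T [ 0.031 -0.015 -0.033] jt6 0.0002 w 0.047 q [ 0.13  0.45 -0.1   0.   -1.01  0.97]
[-0.528, -0.803, -0.0, 0.0, 0.0, 0.117]
```

>>> carry_out(
  moves=[
    [-0.132, -0.2, 0, 0, 0, 0.03],
    [-0.264, -0.4, 0, 0, 0, 0.06],
    [-0.396, -0.6, 0, 0, 0, 0.09],
    [-0.528, -0.803, 0, 0, 0, 0.117],
    [-0.528, -0.803, 0, 0, 0, 0.117],
    [-0.528, -0.803, 0, 0, 0, 0.117],
  ],
)

```text
clock: 31.28
tool_pos: [0.6044, 0.0616, 0.1604]
tool_rot: [3.14, 0.001, -0.718]
force: [-0.3, 0.7, 0.5]
width: 0.047
```

>>> carry_out(
  moves=[
    [0, 0, 0.13, 0, 0, 0],
    [0, 0, 0.26, 0, 0, 0],
    [0, 0, 0.404, 0, 0, 0],
    [0, 0, 0.404, 0, 0, 0],
  ],
)

```text
clock: 31.78
tool_pos: [0.6035, 0.0603, 0.0985]
tool_rot: [3.137, 0.003, -0.72]
force: [0.4, -0.2, -0.2]
width: 0.0472
```

>>> carry_out(
  moves=[
    [0, 0, 0, 0, 0, 0],
    [0, 0, 0, 0, 0, 0],
    [0, 0, 0, 0, 0, 0],
    [0, 0, 0, 0, 0, 0],
  ],
  grip=0,
)

```text
clock: 32.28
tool_pos: [0.6057, 0.062, 0.1018]
tool_rot: [-3.14, -0.002, -0.717]
force: [0.2, -0.6, 3.3]
width: 0.0103
```

```bash
python3 -c "
from h import *
state()"
```

```text
t 32.27 pos [0.6057 0.062  0.1018] rpy [-1.7989e+02 -1.0000e-01 -4.1100e+01] F [ 0.2 -0.6  3.3] T [-0.183 -0.115 -0.054] jt6 0.0187 w 0.0103 q [ 0.37  0.49 -0.22  0.   -0.86  0.48]
```

>>> carry_out(
  moves=[
    [0, 0, 0.0014, 0, 0, 0.02],
    [0, 0, 0.0028, 0, 0, 0.04],
    [0, 0, 0.0042, 0, 0, 0.06],
  ],
)

```text
clock: 32.65
tool_pos: [0.6056, 0.062, 0.1012]
tool_rot: [-3.14, -0.002, -0.844]
force: [1.0, -0.7, 4.3]
width: 0.0106
```

```bash
python3 -c "
from h import *
state()"
```

```text
t 32.65 pos [0.6056 0.062  0.1012] rpy [-1.799e+02 -9.000e-02 -4.835e+01] F [ 1.  -0.7  4.3] T [-0.224  0.006  0.041] jt6 0.1431 w 0.0106 q [ 0.37  0.49 -0.22  0.   -0.86  0.36]
```

>>> carry_out(
  moves=[
    [0, 0, 0.0014, 0, 0, 0.02],
    [0, 0, 0.0028, 0, 0, 0.04],
  ],
)

```text
clock: 32.9
tool_pos: [0.6056, 0.062, 0.1008]
tool_rot: [-3.14, -0.001, -0.928]
force: [0.7, -0.9, 4.5]
width: 0.0105
```

```bash
python3 -c "
from h import *
state()"
```

```text
t 32.9 pos [0.6056 0.062  0.1008] rpy [-1.799e+02 -8.000e-02 -5.316e+01] F [ 0.7 -0.9  4.5] T [-0.28   0.033  0.088] jt6 0.1433 w 0.0105 q [ 0.37  0.49 -0.22  0.   -0.86  0.27]
```

Still running free at 0.143. Continuing.

>>> carry_out(
  moves=[
    [0, 0, 0.0014, 0, 0, 0.02],
    [0, 0, 0.0028, 0, 0, 0.04],
    [0, 0, 0.0042, 0, 0, 0.06],
  ],
)

```text
clock: 33.28
tool_pos: [0.6056, 0.062, 0.1001]
tool_rot: [-3.14, -0.001, -1.053]
force: [-0.4, -1.3, 4.7]
width: 0.0106
```

```bash
python3 -c "
from h import *
state()"
```

```text
t 33.27 pos [0.6056 0.062  0.1001] rpy [-1.7989e+02 -7.0000e-02 -6.0360e+01] F [-0.4 -1.3  4.7] T [-0.22  -0.008  0.078] jt6 0.1437 w 0.0106 q [ 0.37  0.49 -0.22  0.   -0.86  0.15]
```

>>> carry_out(
  moves=[
    [0, 0, 0.0014, 0, 0, 0.02],
    [0, 0, 0.0028, 0, 0, 0.04],
  ],
)

```text
clock: 33.52
tool_pos: [0.6055, 0.062, 0.0997]
tool_rot: [-3.14, -0.001, -1.137]
force: [-0.3, -0.8, 4.6]
width: 0.0106
```

```bash
python3 -c "
from h import *
state()"
```

```text
t 33.52 pos [0.6055 0.062  0.0997] rpy [-1.7989e+02 -6.0000e-02 -6.5150e+01] F [-0.3 -0.8  4.6] T [-0.249  0.017  0.106] jt6 0.144 w 0.0106 q [ 0.37  0.49 -0.22  0.   -0.86  0.06]
```

>>> carry_out(
  moves=[
    [0, 0, 0.0014, 0, 0, 0.02],
    [0, 0, 0.0028, 0, 0, 0.04],
    [0, 0, 0.0042, 0, 0, 0.06],
  ],
)

```text
clock: 33.9
tool_pos: [0.6055, 0.0619, 0.0991]
tool_rot: [-3.14, -0.001, -1.263]
force: [0.2, -1.0, 4.7]
width: 0.0105
```

```bash
python3 -c "
from h import *
state()"
```

```text
t 33.9 pos [0.6055 0.0619 0.0991] rpy [-1.7989e+02 -4.0000e-02 -7.2360e+01] F [ 0.2 -1.   4.7] T [-0.314  0.096  0.112] jt6 0.1445 w 0.0105 q [ 0.37  0.49 -0.22  0.   -0.86 -0.06]
```

>>> carry_out(
  moves=[
    [0, 0, 0.0014, 0, 0, 0.02],
    [0, 0, 0.0028, 0, 0, 0.04],
  ],
)

```text
clock: 34.15
tool_pos: [0.6055, 0.0619, 0.0987]
tool_rot: [-3.14, -0.001, -1.347]
force: [0.0, -0.5, 5.9]
width: 0.0106
```

```bash
python3 -c "
from h import *
state()"
```

```text
t 34.15 pos [0.6055 0.0619 0.0987] rpy [-1.7989e+02 -3.0000e-02 -7.7150e+01] F [ 0.  -0.5  5.9] T [-0.273  0.182  0.06 ] jt6 0.1213 w 0.0106 q [ 0.37  0.49 -0.22  0.   -0.86 -0.14]
```

>>> carry_out(
  moves=[
    [0, 0, 0.0014, 0, 0, 0.02],
    [0, 0, 0.0028, 0, 0, 0.04],
  ],
)

```text
clock: 34.4
tool_pos: [0.6055, 0.0619, 0.0984]
tool_rot: [-3.14, -0.0, -1.43]
force: [0.4, -0.1, 5.0]
width: 0.0107
```

```bash
python3 -c "
from h import *
state()"
```

```text
t 34.4 pos [0.6055 0.0619 0.0984] rpy [-1.7989e+02 -3.0000e-02 -8.1940e+01] F [ 0.4 -0.1  5. ] T [-0.234  0.193  0.122] jt6 0.0907 w 0.0107 q [ 0.37  0.49 -0.22  0.   -0.86 -0.23]
```

>>> carry_out(
  moves=[
    [0, 0, 0.0014, 0, 0, 0.02],
  ],
)

```text
clock: 34.52
tool_pos: [0.6055, 0.062, 0.0982]
tool_rot: [-3.14, -0.0, -1.472]
force: [-0.9, -0.1, 6.3]
width: 0.0105
```

```bash
python3 -c "
from h import *
state()"
```

```text
t 34.52 pos [0.6055 0.062  0.0982] rpy [-1.7989e+02 -2.0000e-02 -8.4340e+01] F [-0.9 -0.1  6.3] T [-0.281  0.288  0.154] jt6 0.0755 w 0.0105 q [ 0.37  0.49 -0.22  0.   -0.86 -0.27]
```

>>> carry_out(
  moves=[
    [0, 0, 0.0015, 0, 0, 0.022],
    [0, 0, 0.0015, 0, 0, 0.022],
  ],
)

```text
clock: 34.78
tool_pos: [0.6054, 0.0619, 0.098]
tool_rot: [-3.14, -0.0, -1.517]
force: [-0.3, -0.8, 5.3]
width: 0.0104
```

```bash
python3 -c "
from h import *
rd(1)"
```

```text
t 34.83 F [-0.4 -0.7  5.5] T [-0.198  0.257  0.051] jt6 [-0.0316] pos [0.6054 0.062  0.098 ] rpy [-1.7989e+02 -1.0000e-02 -8.6930e+01] w 0.0109
```

>>> carry_out(
  moves=[
    [0, 0, 0, 0, 0, 0],
    [0, 0, 0, 0, 0, 0],
    [0, 0, 0, 0, 0, 0],
    [0, 0, -0.2, 0, 0, 0],
    [0, 0, -0.43, 0, 0, 0],
    [0, 0, -0.43, 0, 0, 0],
  ],
  grip=0.55,
)

```text
clock: 35.58
tool_pos: [0.6066, 0.0624, 0.1641]
tool_rot: [-3.135, 0.001, -1.517]
force: [-0.4, -0.1, -0.1]
width: 0.047
```

```bash
python3 -c "
from h import *
s=state();y=np.degrees(s['tool_rot'][2]);plan((*N[2],.1605,y),(*N[4],.1605,-4.0),2)"
```

```text
t 35.58 pos [0.6066 0.0624 0.1641] rpy [-1.7964e+02  8.0000e-02 -8.6940e+01] F [-0.4 -0.1 -0.1] T [-0.039 -0.013 -0.017] jt6 0.0001 w 0.047 q [ 0.37  0.42 -0.15  0.   -0.99 -0.32]
[0.507, 0.452, -0.0, 0.0, 0.0, -0.346]
[0.08, 0.674, -0.0, 0.0, 0.0, -0.346]
```

>>> carry_out(
  moves=[
    [0.1, 0.09, 0, 0, 0, -0.069],
    [0.2, 0.18, 0, 0, 0, -0.138],
    [0.304, 0.271, 0, 0, 0, -0.208],
    [0.406, 0.362, 0, 0, 0, -0.277],
    [0.507, 0.452, 0, 0, 0, -0.346],
  ],
)

```text
clock: 36.2
tool_pos: [0.54, -0.0181, 0.1599]
tool_rot: [3.14, 0.001, -0.789]
force: [0.2, -0.1, 0.0]
width: 0.0471
```

>>> carry_out(
  moves=[
    [0.016, 0.135, 0, 0, 0, -0.069],
    [0.032, 0.27, 0, 0, 0, -0.138],
    [0.048, 0.404, 0, 0, 0, -0.208],
    [0.064, 0.539, 0, 0, 0, -0.277],
    [0.08, 0.674, 0, 0, 0, -0.346],
    [0.08, 0.674, 0, 0, 0, -0.346],
    [0.08, 0.674, 0, 0, 0, -0.346],
  ],
)

```text
clock: 37.08
tool_pos: [0.4777, -0.0969, 0.1607]
tool_rot: [3.142, 0.0, -0.07]
force: [-0.2, 0.1, 0.1]
width: 0.0475
```

>>> carry_out(
  moves=[
    [0, 0, 0.13, 0, 0, 0],
    [0, 0, 0.26, 0, 0, 0],
    [0, 0, 0.404, 0, 0, 0],
    [0, 0, 0.404, 0, 0, 0],
  ],
)

```text
clock: 37.58
tool_pos: [0.4768, -0.0967, 0.0989]
tool_rot: [3.141, 0.004, -0.069]
force: [-0.2, 0.6, -0.3]
width: 0.0473
```

>>> carry_out(
  moves=[
    [0, 0, 0, 0, 0, 0],
    [0, 0, 0, 0, 0, 0],
    [0, 0, 0, 0, 0, 0],
    [0, 0, 0, 0, 0, 0],
  ],
  grip=0,
)

```text
clock: 38.08
tool_pos: [0.4783, -0.0968, 0.1014]
tool_rot: [-3.141, -0.002, -0.068]
force: [-0.3, 3.3, 6.5]
width: 0.0104
```

```bash
python3 -c "
from h import *
state()"
```

```text
t 38.08 pos [ 0.4783 -0.0968  0.1014] rpy [-1.7997e+02 -1.4000e-01 -3.9100e+00] F [-0.3  3.3  6.5] T [0.889 0.239 0.046] jt6 -0.0328 w 0.0104 q [ 0.13  0.32 -0.51  0.   -0.74  1.37]
```

>>> carry_out(
  moves=[
    [0, 0, 0.0014, 0, 0, 0.02],
    [0, 0, 0.0028, 0, 0, 0.04],
    [0, 0, 0.0042, 0, 0, 0.06],
  ],
)

```text
clock: 38.45
tool_pos: [0.4783, -0.0968, 0.1008]
tool_rot: [-3.141, -0.002, -0.195]
force: [-0.8, 2.5, 6.4]
width: 0.0106
```

```bash
python3 -c "
from h import *
state()"
```

```text
t 38.45 pos [ 0.4783 -0.0968  0.1008] rpy [-1.7997e+02 -1.2000e-01 -1.1170e+01] F [-0.8  2.5  6.4] T [0.887 0.306 0.072] jt6 0.1391 w 0.0106 q [ 0.13  0.32 -0.52  0.   -0.73  1.24]
```

>>> carry_out(
  moves=[
    [0, 0, 0.0014, 0, 0, 0.02],
    [0, 0, 0.0028, 0, 0, 0.04],
  ],
)

```text
clock: 38.7
tool_pos: [0.4783, -0.0969, 0.1005]
tool_rot: [-3.141, -0.002, -0.279]
force: [-0.2, 2.6, 6.4]
width: 0.0106
```

```bash
python3 -c "
from h import *
state()"
```

```text
t 38.7 pos [ 0.4783 -0.0969  0.1005] rpy [-1.7996e+02 -1.2000e-01 -1.5970e+01] F [-0.2  2.6  6.4] T [0.91  0.387 0.154] jt6 0.1092 w 0.0106 q [ 0.13  0.32 -0.52  0.   -0.73  1.16]
```

>>> carry_out(
  moves=[
    [0, 0, 0.0014, 0, 0, 0.02],
    [0, 0, 0.0028, 0, 0, 0.04],
  ],
)

```text
clock: 38.95
tool_pos: [0.4783, -0.0969, 0.1001]
tool_rot: [-3.141, -0.002, -0.362]
force: [-1.1, 3.9, 7.2]
width: 0.0106
```

```bash
python3 -c "
from h import *
state()"
```

```text
t 38.95 pos [ 0.4783 -0.0969  0.1001] rpy [-1.7996e+02 -1.2000e-01 -2.0750e+01] F [-1.1  3.9  7.2] T [0.894 0.429 0.088] jt6 0.0792 w 0.0106 q [ 0.13  0.32 -0.52  0.   -0.73  1.07]
```

>>> carry_out(
  moves=[
    [0, 0, 0.0014, 0, 0, 0.02],
  ],
)

```text
clock: 39.08
tool_pos: [0.4783, -0.0969, 0.1]
tool_rot: [-3.141, -0.002, -0.404]
force: [-1.3, 2.8, 7.3]
width: 0.0104
```

```bash
python3 -c "
from h import *
state()"
```

```text
t 39.08 pos [ 0.4783 -0.0969  0.1   ] rpy [-1.7995e+02 -1.2000e-01 -2.3150e+01] F [-1.3  2.8  7.3] T [0.875 0.447 0.166] jt6 0.0642 w 0.0104 q [ 0.13  0.32 -0.52  0.   -0.73  1.03]
```

>>> carry_out(
  moves=[
    [0, 0, 0.0004, 0, 0, 0.006],
    [0, 0, 0.0004, 0, 0, 0.006],
  ],
)

```text
clock: 39.33
tool_pos: [0.4783, -0.0969, 0.0999]
tool_rot: [-3.141, -0.002, -0.415]
force: [-2.2, 2.2, 7.6]
width: 0.0105
```

>>> carry_out(
  moves=[
    [0, 0, 0, 0, 0, 0],
    [0, 0, 0, 0, 0, 0],
    [0, 0, 0, 0, 0, 0],
    [0, 0, -0.2, 0, 0, 0],
    [0, 0, -0.415, 0, 0, 0],
    [0, 0, -0.415, 0, 0, 0],
  ],
  grip=0.55,
)

```text
clock: 40.08
tool_pos: [0.4791, -0.0971, 0.1632]
tool_rot: [-3.139, -0.005, -0.416]
force: [-0.5, -0.1, -0.4]
width: 0.0468
```

```bash
python3 -c "
from h import *
s=state();y=np.degrees(s['tool_rot'][2]);plan((*N[4],.1605,y),(*N[1],.1605,-72.0),1)
s=snapshot('side');im=s['image'];cv2.imwrite('pics/a5.png',cv2.resize(im[170:300,260:420,::-1],None,fx=4,fy=4,interpolation=cv2.INTER_CUBIC))"
```

```text
t 40.08 pos [ 0.4791 -0.0971  0.1632] rpy [-179.86   -0.29  -23.84] F [-0.5 -0.1 -0.4] T [-0.043  0.014 -0.006] jt6 0.0002 w 0.0468 q [ 0.13  0.23 -0.44  0.   -0.89  1.02]
[-0.483, -0.83, -0.0, 0.0, 0.0, 0.401]
```

View pics/a5.png

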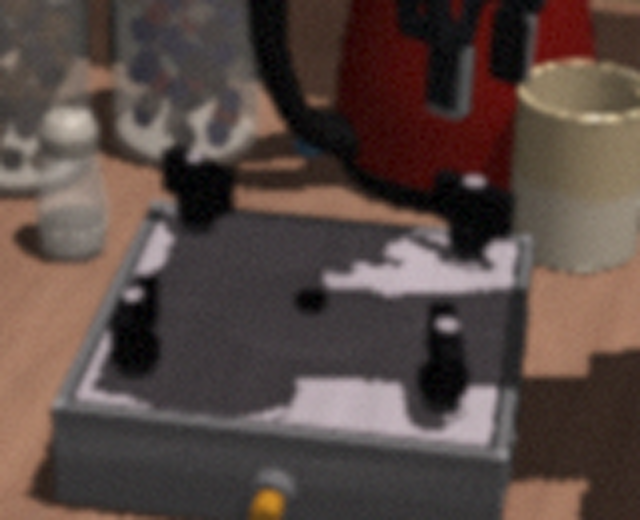

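Cover looks flush, and the shaker and mug are in place. Nut 1 was tightened while the cover was still tilted, so it may have lost some load. I'll recheck it with a small turn.

>>> carry_out(
  moves=[
    [-0.097, -0.166, 0, 0, 0, 0.08],
    [-0.193, -0.332, 0, 0, 0, 0.16],
    [-0.29, -0.498, 0, 0, 0, 0.241],
    [-0.386, -0.664, 0, 0, 0, 0.321],
    [-0.483, -0.83, 0, 0, 0, 0.401],
    [-0.483, -0.83, 0, 0, 0, 0.401],
    [-0.483, -0.83, 0, 0, 0, 0.401],
  ],
)

```text
clock: 41.0
tool_pos: [0.461, 0.0456, 0.1601]
tool_rot: [3.139, -0.0, -1.255]
force: [-0.7, 0.3, -0.4]
width: 0.0471
```

>>> carry_out(
  moves=[
    [0, 0, 0.14, 0, 0, 0],
    [0, 0, 0.28, 0, 0, 0],
    [0, 0, 0.423, 0, 0, 0],
    [0, 0, 0.423, 0, 0, 0],
  ],
)

```text
clock: 41.5
tool_pos: [0.4603, 0.0447, 0.096]
tool_rot: [3.137, -0.0, -1.257]
force: [-0.7, -0.1, -0.0]
width: 0.0472
```

>>> carry_out(
  moves=[
    [0, 0, 0, 0, 0, 0],
    [0, 0, 0, 0, 0, 0],
    [0, 0, 0, 0, 0, 0],
    [0, 0, 0, 0, 0, 0],
  ],
  grip=0,
)

```text
clock: 42.0
tool_pos: [0.4624, 0.0462, 0.0985]
tool_rot: [-3.139, -0.0, -1.255]
force: [1.2, -1.8, 5.9]
width: 0.0107
```

```bash
python3 -c "
from h import *
state()"
```

```text
t 42.0 pos [0.4624 0.0462 0.0985] rpy [-1.7987e+02 -2.0000e-02 -7.1930e+01] F [ 1.2 -1.8  5.9] T [-0.425 -0.053  0.055] jt6 -0.0558 w 0.0107 q [ 0.45  0.29 -0.57  0.   -0.71 -0.14]
```

>>> carry_out(
  moves=[
    [0, 0, 0.0014, 0, 0, 0.02],
  ],
)

```text
clock: 42.12
tool_pos: [0.4624, 0.0462, 0.0983]
tool_rot: [-3.139, -0.0, -1.298]
force: [-0.8, -1.0, 7.1]
width: 0.0111
```

```bash
python3 -c "
from h import *
state()"
```

```text
t 42.12 pos [0.4624 0.0462 0.0983] rpy [-1.7988e+02 -3.0000e-02 -7.4360e+01] F [-0.8 -1.   7.1] T [-0.331  0.023  0.192] jt6 0.0914 w 0.0111 q [ 0.45  0.29 -0.57  0.   -0.71 -0.18]
```

Load on nut 1 had indeed dropped, now about 10 N. Tightening further.

>>> carry_out(
  moves=[
    [0, 0, 0.0014, 0, 0, 0.02],
  ],
)

```text
clock: 42.25
tool_pos: [0.4624, 0.0462, 0.0981]
tool_rot: [-3.14, -0.0, -1.34]
force: [-0.0, -1.9, 7.1]
width: 0.0105
```

```bash
python3 -c "
from h import *
state()"
```

```text
t 42.25 pos [0.4624 0.0462 0.0981] rpy [-1.7988e+02 -2.0000e-02 -7.6770e+01] F [-0.  -1.9  7.1] T [-0.416  0.085  0.169] jt6 0.0304 w 0.0105 q [ 0.45  0.29 -0.57  0.   -0.71 -0.22]
```

At full speed the reading is a drop of about 0.112, or 22 N, so nut 1 had held its 17 N and the first single-row reading was a start-up transient. That is well under the 35 N limit, so I'll stop tightening, release and lift clear.

>>> carry_out(
  moves=[
    [0, 0, 0, 0, 0, 0],
    [0, 0, 0, 0, 0, 0],
    [0, 0, 0, 0, 0, 0],
    [0, 0, 0, 0, 0, 0],
  ],
)

```text
clock: 42.75
tool_pos: [0.4624, 0.0462, 0.0981]
tool_rot: [-3.14, -0.0, -1.339]
force: [1.3, -1.4, 5.6]
width: 0.0102
```

```bash
python3 -c "
from h import *
rd(3)"
```

```text
t 42.9 F [-0.1 -1.5  5.9] T [-0.45   0.011  0.06 ] jt6 [-0.064 -0.064 -0.064] pos [0.4624 0.0462 0.0981] rpy [-1.7988e+02 -2.0000e-02 -7.6720e+01] w 0.0107
```

>>> carry_out(
  moves=[
    [0, 0, 0, 0, 0, 0],
    [0, 0, 0, 0, 0, 0],
    [0, 0, 0, 0, 0, 0],
    [0, 0, 0, 0, 0, 0],
    [0, 0, -0.2, 0, 0, 0],
    [0, 0, -0.5, 0, 0, 0],
    [0, 0, -0.8, 0, 0, 0],
    [0, 0, -1, 0, 0, 0],
    [0, 0, -1, 0, 0, 0],
  ],
  grip=0.55,
)

```text
clock: 44.02
tool_pos: [0.4627, 0.0466, 0.2495]
tool_rot: [-3.136, 0.001, -1.34]
force: [0.1, -0.2, -0.5]
width: 0.0472
```

>>> carry_out(
  moves=[
    [0, -0.3, 0, 0, 0, 0],
    [-0.2, -0.6, 0, 0, 0, 0],
    [-0.4, -0.6, 0, 0, 0, 0],
    [-0.8, -0.6, 0, 0, 0, 0],
    [-0.8, -0.6, 0, 0, 0, 0],
  ],
)

```text
clock: 44.65
tool_pos: [0.5205, 0.1862, 0.2451]
tool_rot: [3.139, -0.001, -1.336]
force: [-0.5, -1.2, -0.1]
width: 0.047
```

Run:
```python
from h import *
state()
im=snapshot('side')['image'];tp=snapshot('top')['image']
a=cv2.resize(im[160:300,230:430],None,fx=3.9,fy=3.9,interpolation=cv2.INTER_CUBIC)[:546]
cv2.imwrite('pics/fin.png',a[:,:,::-1])
s=snapshot('top'); cv2.imwrite('pics/fint.png',cv2.resize(tp[150:340,240:450,::-1],None,fx=3,fy=3,interpolation=cv2.INTER_CUBIC))
```

```text
t 44.65 pos [0.5205 0.1862 0.2451] rpy [ 1.7983e+02 -3.0000e-02 -7.6520e+01] F [-0.5 -1.2 -0.1] T [-0.042 -0.022 -0.015] jt6 -0.1296 w 0.047 q [ 0.64  0.26 -0.17 -0.   -1.14 -0.4 ]
```

View pics/fin.png

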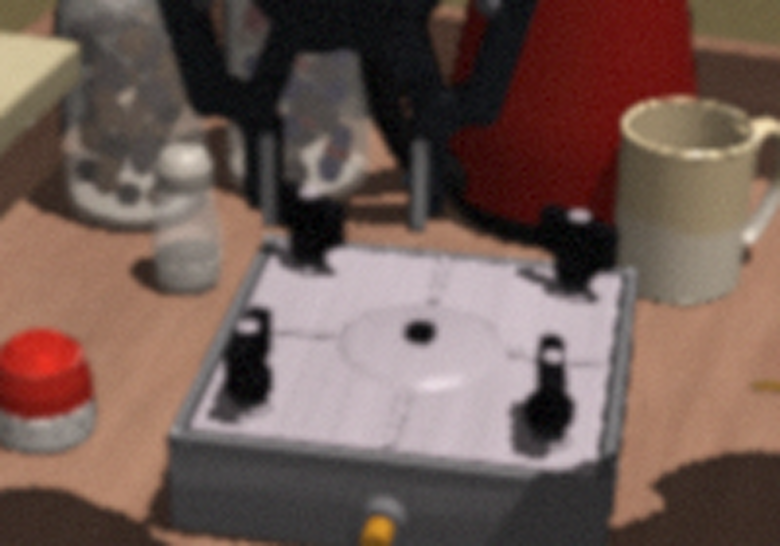

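View pics/fint.png

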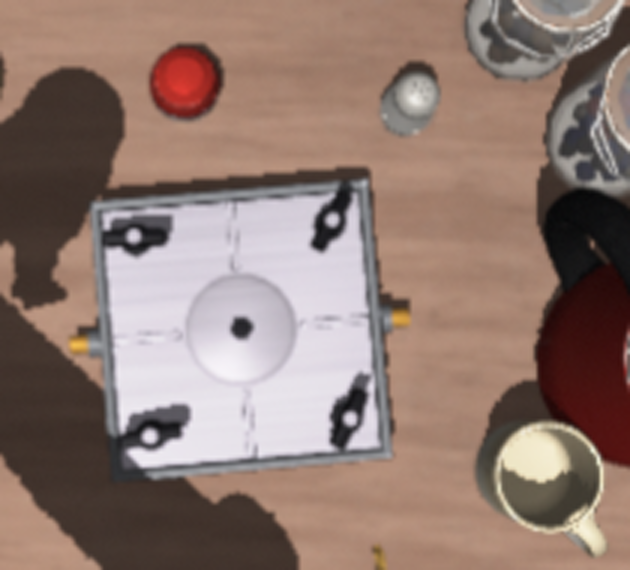

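The cover lies flush in the rim with an even gap all round. The timer (185,80), shaker (410,97) and mug (545,475) stand upright and undisturbed, and the gripper is clear. I'll hand the job in.

```bash
python3 -c "
from h import *
print(env.finish_job()); state()"
```

```text
the job is handed in; nothing more can be done
None
the job is handed in; nothing more can be done
```

The box is closed and handed in. I tightened the nuts crosswise, 1→3→2→4, about 45° each in the first round, then in the same order until each was tight by feel. It took about 45 s of the 72 s allowed.

**Clamping load:** I estimated it from the drop in wrist torque while turning at a fixed speed, compared with running free.

| Nut | Estimated load |
|---|---|
| 1 | about 22 N |
| 2 | about 17 N |
| 3 | 15–17 N |
| 4 | about 17 N |

- **Nut 1 is above the 14–20 N aim:** After round 2, I checked it again alone, suspecting it had lost load as the others seated. My first reading (about 10 N) was a start-up transient, so I turned it about 5° further than it needed. The next reading showed it had in fact held its 17 N. It is still well below the 35 N limit, and I did not back it off.
- **Uncertainty:** The direct torque reading was too noisy to confirm each load precisely, though it rose in the same direction. Nut 3's free-running reading varied a little (0.139 to 0.1495), so its load is uncertain by about 2 N.
- **Final pictures:** They show the cover flush in its recess and the salt shaker, egg timer and mug standing where they were. The gripper was clear of everything.

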